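Close the kiln shelf, sort the tiles, brick up the end

ROBOT

A 6-joint arm with a two-finger parallel gripper is mounted at the origin on the work surface. World frame = base frame: x ahead of the robot, y to its left, z up, the work surface at z = 0. Lengths are in m, angles in degrees, forces in N, time in s.
With the tool pointing down it reaches from about 0.3 to 0.775 m from the base axis. Payload 14.6 kg.
Tool frame: the origin (TCP) lies where the fingers leave the gripper's body, on its centre line; the fingertips stand 73 mm ahead of it and the grasp point (between the pads) lies manip.hold_point_z ahead of it (manip.hold_point_z is the distance from the TCP to the grasp point, in m); z points along the fingers, y is the line along which they close (so a half turn about z gives the same grasp; the last joint's range is limited). The gripper opens to 85 mm and grips with 20 to 120 N. Pads are 22 mm wide; open, the fingers measure 114 mm over their backs; the gripper's body (76 mm by 85 mm) begins 54 mm behind the grasp point. The pads swing forward as they close: fully open they stand 13 mm farther back than shut.
Start: joints at [60.069, 17.183, 87.147, -0, 75.671, -3.816], TCP at [0.242, 0.494, 0.304] pointing down, gripper open.
Joint ranges: [-173.82, 173.82], [-45.26, 126.66], [13.44, 144.39], [-59.66, 239.66], [0, 175.72], [-146.38, 146.38]. Speed limits (degrees/s): [127.2, 127.2, 147.25, 180, 180, 180].

INTERFACE

Orientations are given as a 3x3 rotation matrix whose columns are the frame's x, y, z axes.
In Python, from station import manip gives the robot as it stands.
- The arm moves only by the tool drive_tool, never from a script. Its argument "motion" is a list of rows, each a list of 2 entries, a list of its own where there are three numbers: the shift along the tool's x, y, z in cm, then the turn about the tool's z in degrees. In form: [[[x, y, z], twist], ...]. A call has exactly 8 rows; each row shifts and turns the commanded pose from where the row before left it, along the tool's axes as they then stand; what a row does not reach is not made up. A row lasts 1/10 s, in which the tool goes at most 50 mm and 8.59 degrees, less where a joint would pass 70% of its speed; a pose out of reach is approached as far as the arm can. A call is refused whole if a number of a shift passes 5 or a number of a turn 8.59, either way. A call with a gripper value outside its range is refused whole. "hand" is the finger opening in cm, from 0 to 8.54, set as the call begins (left out, the last holds). The fingers move at their own pace and stop on an object; the grip force is fixed at half the most. Time passes only in rows, so rows that do not move let the fingers close, or fill a call up. It gives the time, the measured TCP pose, the force, the opening and the grip force at its end, in the units of the state.
- manip.read_state(): the state, without advancing time (a new reading comes with each control period).
- manip.read_camera(name): name is "scene" or "top" or "wrist"; returns a dict with "color" (400x640x3 uint8, blue, green, red), "camera_matrix" (3x3 intrinsics, pixels), "xyz" and "orientation" of the camera in the world; the wrist camera has in their place "mount" (4x4, takes a point from camera to tool coordinates, whose origin is the TCP and whose axes are the flange's). Camera axes: x right, y up, looking along -z (the intrinsics and any distortion apply to the point x, -y, -z); pixel columns grow to the right and rows downward; lengths in m; the calibration is good to about 2 mm. A picture is of the moment at which its call begins: read the wrist's pose just before it. There is no depth.
- manip.close_job(): hands the job in; it is judged then, once.
Trained networks look in a picture, given as the dict that the camera call returned (one of the last four; its "shot" number tells which), for a name from the list of things; names that differ only in an ending like _2 or _b are one class to them, and where a whole thing is asked for, a point or a joint stands for the part that bears it (a point fixed in the world has none). Each returns a list of dicts, best first, with "score" (0 to 1); they miss things now and then, are a little off and sometimes report something else, mostly with a low value. They report only what shows in the picture. A call takes as long as a camera call. They do not tell look-alikes from the thing itself.
- manip.cut_out(picture, label): "mask" (400x640 bool, what is visible of it) and "location" ([column, row] as shares, 0 to 1, of the picture: columns of its width, rows of its height, amid what is visible of it).
- manip.pinpoint(picture, label): "location" ([column, row] as shares, 0 to 1, of the picture: columns of its width, rows of its height: a listed point, or the origin of a listed thing).
The state is a dict: "time": time; "joints": joint angles; "qd": joint speeds; "effort": joint torques, N m; "ee_pos": TCP position; "tool_rot": TCP orientation; "contact_force": force on the tool from outside, world axes, zero at the start; "moment": the same for the moment, N m; "grip_width": finger opening in m; "gripper_force": force on a finger pad.
Only numpy, scipy, OpenCV 4.12 (cv2) and the standard library are available. Lean on these libraries where they do the work, as an engineer would, in place of code of your own. Each camera call takes 0.05 s, during which the arm holds its last target. There are 200 camera calls.

TASK

Set up for the test kiln: first slide the loose half of the kiln shelf flush up against the fixed half, sides in line, so that no gap is left. Then stand every T-shaped test tile marked with a green disc upright on the closed shelf, well inside its edges and clear of the others, and every tile marked with a red bar upright in the plywood reject tray. Finally push the firebrick flush against the other end of the shelf, square and centred on it, leaving the jar and the kiln prop that stand among the tiles in place.

Things in the scene. Friction and masses are not known exactly. Their poses are not given: they have to be found in the camera images.
- half_fixed: the fixed half of the kiln shelf, a pale ceramic slab 150 (x) x 120 (y) x 24 mm thick, fast to the bench turned a little either way. Origin: centre of its underside, on the bench; z up. The loose half belongs against its -y face (60 mm from the origin); closed, the two make one shelf 150 x 240 mm whose top is 24 mm above the bench
- half_loose_c (a point): the loose half of the kiln shelf, a like slab 150 (x) x 120 (y) x 24 mm, about 0.6 kg, lying on the bench 30 to 60 mm off the fixed half's -y face and slightly askew; it slides on the bench when pushed (some 3 to 6 N). The point is the slab's centre, 12 mm above its underside; axes as the fixed half's, its +y face is the one to butt against the fixed half
- brick_c (a point): a loose cream firebrick, 116 (x) x 50 (y) x 50 mm tall, about 0.4 kg, lying on the bench 25 to 40 mm off the fixed half's +y face (60 mm from that half's origin), slightly askew. The point is its centre, 25 mm above its underside; axes as the fixed half's, its -y face is the one to butt against the fixed half; it slides when pushed low down
- tray_floor (a point): the reject tray, a shallow plywood tray fixed to the bench, outside 250 (x) x 150 (y) x 25 mm high, walls 6 mm, so 238 x 138 mm inside. The point is the centre of the inner floor, about 6 mm above the bench; x along its length, z up
- pass0_c (a point): cream bisque test tile shaped like an upside-down T, 60 mm tall, 90 g: foot 56 (its x) x 46 (its y) x 10 mm thick, and in the foot's middle one upright fin 10 mm thick (its x), 46 mm wide (its y), up to 60 mm. PASS tile: marked with a green round disc on each side of the fin and of the foot. The point is the tile's centre, half-way up (30 mm above its underside), in the fin; z up, x across the fin (the way to pinch it). None if absent.
- pass1_c (a point): cream bisque test tile shaped like an upside-down T, 60 mm tall, 90 g: foot 56 (its x) x 46 (its y) x 10 mm thick, and in the foot's middle one upright fin 10 mm thick (its x), 46 mm wide (its y), up to 60 mm. PASS tile: marked with a green round disc on each side of the fin and of the foot. The point is the tile's centre, half-way up (30 mm above its underside), in the fin; z up, x across the fin (the way to pinch it). None if absent.
- pass2_c (a point): cream bisque test tile shaped like an upside-down T, 60 mm tall, 90 g: foot 56 (its x) x 46 (its y) x 10 mm thick, and in the foot's middle one upright fin 10 mm thick (its x), 46 mm wide (its y), up to 60 mm. PASS tile: marked with a green round disc on each side of the fin and of the foot. The point is the tile's centre, half-way up (30 mm above its underside), in the fin; z up, x across the fin (the way to pinch it). None if absent.
- reject0_c (a point): cream bisque test tile shaped like an upside-down T, 60 mm tall, 90 g: foot 56 (its x) x 46 (its y) x 10 mm thick, and in the foot's middle one upright fin 10 mm thick (its x), 46 mm wide (its y), up to 60 mm. REJECT tile: marked with a straight red bar on each side of the fin and of the foot. The point is the tile's centre, half-way up (30 mm above its underside), in the fin; z up, x across the fin (the way to pinch it). None if absent.
- reject1_c (a point): cream bisque test tile shaped like an upside-down T, 60 mm tall, 90 g: foot 56 (its x) x 46 (its y) x 10 mm thick, and in the foot's middle one upright fin 10 mm thick (its x), 46 mm wide (its y), up to 60 mm. REJECT tile: marked with a straight red bar on each side of the fin and of the foot. The point is the tile's centre, half-way up (30 mm above its underside), in the fin; z up, x across the fin (the way to pinch it). None if absent.
- reject2_c (a point): cream bisque test tile shaped like an upside-down T, 60 mm tall, 90 g: foot 56 (its x) x 46 (its y) x 10 mm thick, and in the foot's middle one upright fin 10 mm thick (its x), 46 mm wide (its y), up to 60 mm. REJECT tile: marked with a straight red bar on each side of the fin and of the foot. The point is the tile's centre, half-way up (30 mm above its underside), in the fin; z up, x across the fin (the way to pinch it). None if absent.
- prop: bystander: a short white kiln prop, a cylinder 38 mm across and 38 mm tall, standing among the tiles; origin at the centre of its underside
- jar: bystander: a small amber jar with a white lid, 52 mm across and 45 mm tall, standing among the tiles; origin at the centre of its underside
There are look-alikes about, which are no part of the job. Leave any turquoise look-alike of the part that bears reject0_c alone.

How it is judged:
By the outcome, as a careful person would: the job done as asked, in the order asked, and still so for the second after the job is handed in, with the robot touching nothing.
Of pass0, pass1, pass2, reject0, reject1, reject2 only 4 to 6 are there at a start; the rules pass over those that are not, and their reading is None.
At some moment in a run one of pass0, pass1, pass2, reject0, reject1, reject2 may be knocked a few centimetres aside while the robot is not near it.
It also fails if it takes over 208 s, if anything falls off the work surface, if the arm or the gripper's body presses on something with over 40 N, if the wrist force passes 120 N, or if a joint passes its speed limit or range.

## Working session

There is one attempt and no reset: what is moved stays moved. The work goes in short steps, Python scripts to look and compute and a tool call to move; the robot and the scene stay as the last step left them, time stands still between calls to the robot, and variables do not carry over. Pictures are saved under pics/ and viewed, at most 14 in all, crops included, and the job is handed in when it is done.

Besides the shell and the picture viewer there is one more tool, called after "Request:" as name(argument=value, ...), one argument or row to a line, values as JSON. drive_tool: Moves the arm, as the interface text tells. Its arguments: {"type":"object","properties":{"motion":{"type":"array","items":{"type":"array"}},"hand":{"type":"number"}},"required":["motion"]}

```bash
ls; mkdir -p pics
python3 - <<'E'
from station import manip
import cv2,numpy as np
s=manip.read_state();print(s['time'],s['ee_pos'],s['tool_rot'],manip.hold_point_z)
for n in("top","scene"):
    p=manip.read_camera(n);cv2.imwrite(f"pics/{n}0.png",p['color']);print(n,p['camera_matrix'],p['xyz'],p['orientation'],p.keys())
    for l in ["half_fixed","half_loose_c","brick_c","tray_floor","pass0_c","reject0_c","prop","jar"]:
        print(l,[(np.round(np.array(d['location'])*[640,400],1).tolist(),round(d['score'],2)) for d in manip.pinpoint(p,l)])
E
```

```text
pics
0.0 [0.24202407 0.49370456 0.30329236] [[-8.97908245e-01  4.40182265e-01 -5.97243332e-04]
 [ 4.40182667e-01  8.97907563e-01 -1.10787635e-03]
 [ 4.86017829e-05 -1.25766748e-03 -9.99999208e-01]] 0.0539
top [[372.43896744   0.         318.92994576]
 [  0.         372.43896744 201.40822434]
 [  0.           0.           1.        ]] [0.35385439 0.04412383 0.93336481] [[-0.02099613  0.98317716 -0.18144376]
 [-0.99977875 -0.02087848  0.00255856]
 [-0.00127275  0.18145733  0.98339799]] dict_keys(['color', 'camera_matrix', 'xyz', 'orientation', 'shot'])
half_fixed [([396.1, 196.6], 0.63)]
half_loose_c [([455.2, 177.5], 0.84), ([246.9, 205.2], 0.19)]
brick_c [([348.9, 205.9], 0.57)]
tray_floor [([178.4, 203.3], 0.96)]
pass0_c [([253.1, 138.3], 0.65)]
reject0_c [([249.1, 205.9], 0.93), ([295.1, 277.0], 0.92)]
prop [([290.7, 206.2], 0.63)]
jar [([282.7, 141.6], 0.71)]
scene [[512.74060235   0.         325.46503065]
 [  0.         512.74060235 193.688407  ]
 [  0.           0.           1.        ]] [1.32935762 0.65425366 0.802255  ] [[-5.92574800e-01 -4.72827303e-01  6.52142200e-01]
 [ 8.05515320e-01 -3.48254827e-01  4.79440970e-01]
 [ 4.18888201e-04  8.09415170e-01  5.87236670e-01]] dict_keys(['color', 'camera_matrix', 'xyz', 'orientation', 'shot'])
half_fixed [([260.0, 190.8], 0.83), ([365.6, 199.8], 0.23)]
half_loose_c [([207.3, 177.3], 0.56)]
brick_c [([299.1, 193.7], 0.67), ([346.5, 227.2], 0.18)]
tray_floor [([448.1, 275.5], 0.78)]
pass0_c [([334.4, 273.8], 0.6)]
reject0_c [([385.8, 229.6], 0.88), ([375.7, 177.5], 0.87), ([398.1, 211.5], 0.24)]
prop [([346.0, 225.9], 0.72), ([261.1, 190.5], 0.59)]
jar [([302.6, 265.6], 0.64)]
```

View pics/top0.png

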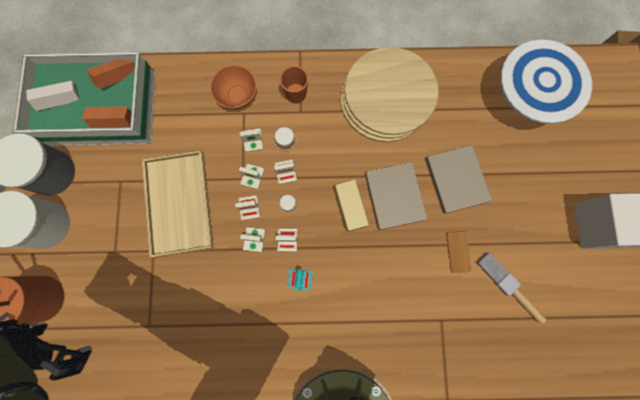

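View pics/scene0.png

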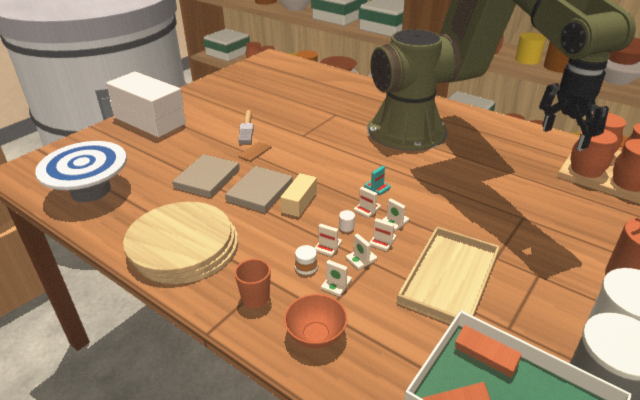

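The top view shows the pass tiles (green discs) at (252,140), (252,176) and (253,240). The reject tiles (red bars) are at (286,171), (248,208) and (287,239). The turquoise look-alike at (300,279) stays untouched. The jar is at (284,137), the prop at (288,203), the brick at (351,205), the fixed half at (396,196), the loose half at (459,179) and the tray at (178,204). The brown board at (458,252) and the white brick on the right are not part of the job.

```bash
cat > h.py <<'E'
from station import manip
import cv2,numpy as np
W=np.array([640,400])
def cam(n):
    s=manip.read_state(); p=manip.read_camera(n)
    if n=="wrist":
        R=np.array(s['tool_rot']);M=np.array(p['mount']);p['R']=R@M[:3,:3];p['c']=np.array(s['ee_pos'])+R@M[:3,3]
    else: p['R']=np.array(p['orientation']);p['c']=np.array(p['xyz'])
    return p
def ray(p,uv):
    K=np.array(p['camera_matrix']);uv=np.atleast_2d(uv).astype(float)
    d=np.c_[(uv[:,0]-K[0,2])/K[0,0],-(uv[:,1]-K[1,2])/K[1,1],-np.ones(len(uv))]@p['R'].T
    return d
def plane(p,uv,z):
    d=ray(p,uv);return p['c']+d*((z-p['c'][2])/d[:,2])[:,None]
def proj(p,X):
    K=np.array(p['camera_matrix']);q=(np.atleast_2d(X)-p['c'])@p['R'];q=q/-q[:,2:]
    return np.c_[K[0,0]*q[:,0]+K[0,2],-K[1,1]*q[:,1]+K[1,2]]
def tri(p1,u1,p2,u2):
    a,b=ray(p1,u1)[0],ray(p2,u2)[0];a/=np.linalg.norm(a);b/=np.linalg.norm(b)
    st=np.linalg.lstsq(np.c_[a,-b],p2['c']-p1['c'],rcond=None)[0]
    A=p1['c']+a*st[0];B=p2['c']+b*st[1];return (A+B)/2,np.linalg.norm(A-B)
def pin(p,l): return [(np.array(d['location'])*W,d['score']) for d in manip.pinpoint(p,l)]
def rect(p,l,z):
    m=max(manip.cut_out(p,l),key=lambda d:d['score'])
    c=max(cv2.findContours(m['mask'].astype(np.uint8),0,1)[0],key=cv2.contourArea)[:,0]
    return cv2.minAreaRect((plane(p,c,z)[:,:2]*1000).astype(np.float32)),m['score']
E
python3 - <<'E'
from h import *
t=cam("top");s=cam("scene")
for l,z in [("half_fixed",.024),("half_loose_c",.024),("brick_c",.05),("tray_floor",.02),("jar",.045),("prop",.038)]:
    print(l,rect(t,l,z))
T=[u for l in("pass0_c","reject0_c") for u,_ in pin(t,l)]
man=dict(P0=(252,138),P1=(252,175),P2=(254,238),R0=(286,170),R1=(248,206),R2=(287,238),turq=(300,277))
for k,u in man.items():print(k,plane(t,u,.03).round(3))
for n,a,b in[("fix",(396.1,196.6),(260,190.8)),("R1?",(249.1,205.9),(385.8,229.6)),("P0",(253.1,138.3),(334.4,273.8)),("brick",(348.9,205.9),(299.1,193.7)),("loose",(455.2,177.5),(207.3,177.3)),("tray",(178.4,203.3),(448.1,275.5))]:
    X,e=tri(t,a,s,b);print(n,X.round(4),round(e,4))
w=cam("wrist");print(w['mount'],w['camera_matrix'])
E
```

```text
half_fixed (((532.53466796875, -147.8253936767578), (150.92991638183594, 123.94914245605469), 10.98143196105957), 0.78)
half_loose_c (((572.6039428710938, -307.82244873046875), (154.9155731201172, 130.31369018554688), 13.876015663146973), 0.63)
brick_c (((505.84014892578125, -32.02695846557617), (121.54193878173828, 58.643062591552734), 12.701166152954102), 0.78)
tray_floor (((527.279541015625, 396.9734802246094), (253.6669158935547, 156.79574584960938), 7.925632953643799), 0.74)
jar (((678.66162109375, 124.62264251708984), (42.594024658203125, 58.012691497802734), 89.9953384399414), 0.75)
prop (((516.8364868164062, 119.84349060058594), (39.229190826416016, 39.717437744140625), 88.78541564941406), 0.56)
P0 [[0.688 0.209 0.03 ]]
P1 [[0.591 0.208 0.03 ]]
P2 [[0.434 0.201 0.03 ]]
R0 [[0.602 0.123 0.03 ]]
R1 [[0.513 0.217 0.03 ]]
R2 [[0.432 0.121 0.03 ]]
turq [[0.339 0.091 0.03 ]]
fix [ 0.5327 -0.1532 -0.    ] 0.0057
R1? [0.5095 0.2186 0.0325] 0.0121
P0 [0.689  0.2069 0.0257] 0.0004
brick [ 0.5086 -0.0325  0.0271] 0.0014
loose [ 0.5781 -0.3061  0.0072] 0.0044
tray [0.5284 0.3973 0.0042] 0.0017
[[-1.75947283e-05  9.51531360e-01  3.07551738e-01  7.79720546e-02]
 [ 9.99999948e-01 -8.25238265e-05  3.12528672e-04 -7.50510501e-04]
 [ 3.22761178e-04  3.07551727e-01 -9.51531308e-01 -7.12869138e-02]
 [ 0.00000000e+00  0.00000000e+00  0.00000000e+00  1.00000000e+00]] [[288.58128096   0.         320.50901568]
 [  0.         288.58128096 199.92246454]
 [  0.           0.           1.        ]]
```

```bash
cat >> h.py <<'E'
def plan(legs,s=None,start=None):
    """legs: (xyz,ang of tool y in deg,rows); prints rows in tool axes, cm"""
    if start is None:
        s=manip.read_state();R=np.array(s['tool_rot']);p=np.array(s['ee_pos']);a=np.degrees(np.arctan2(R[1,1],R[0,1]))
    else: p,a=np.array(start[0]),start[1]
    rows=[]
    for X,b,n in legs:
        X=np.array(X);st=(X-p)/n;tw=-(((b-a)+180)%360-180)/n
        for i in range(n):
            r=np.radians(a);ty=np.array([np.cos(r),np.sin(r),0]);tx=np.array([-np.sin(r),np.cos(r),0])
            rows.append([[round(float(st@tx*100),2),round(float(st@ty*100),2),round(float(-st[2]*100),2)],round(tw,2)]);a-=tw
        p=X;a=b
    while len(rows)%8: rows.append([[0,0,0],0])
    for i in range(0,len(rows),8): print(str(rows[i:i+8]).replace(' ',''))
E
python3 -c "
from h import *
plan([((.55,-.2,.28),11,24)])"
```

```text
[[[-2.42,-2.03,0.1],np.float64(2.2)],[[-2.5,-1.94,0.1],np.float64(2.2)],[[-2.57,-1.84,0.1],np.float64(2.2)],[[-2.64,-1.74,0.1],np.float64(2.2)],[[-2.71,-1.64,0.1],np.float64(2.2)],[[-2.77,-1.53,0.1],np.float64(2.2)],[[-2.82,-1.42,0.1],np.float64(2.2)],[[-2.88,-1.31,0.1],np.float64(2.2)]]
[[[-2.93,-1.2,0.1],np.float64(2.2)],[[-2.97,-1.09,0.1],np.float64(2.2)],[[-3.01,-0.97,0.1],np.float64(2.2)],[[-3.04,-0.86,0.1],np.float64(2.2)],[[-3.08,-0.74,0.1],np.float64(2.2)],[[-3.1,-0.62,0.1],np.float64(2.2)],[[-3.12,-0.5,0.1],np.float64(2.2)],[[-3.14,-0.38,0.1],np.float64(2.2)]]
[[[-3.15,-0.26,0.1],np.float64(2.2)],[[-3.16,-0.14,0.1],np.float64(2.2)],[[-3.16,-0.02,0.1],np.float64(2.2)],[[-3.16,0.11,0.1],np.float64(2.2)],[[-3.15,0.23,0.1],np.float64(2.2)],[[-3.14,0.35,0.1],np.float64(2.2)],[[-3.13,0.47,0.1],np.float64(2.2)],[[-3.11,0.59,0.1],np.float64(2.2)]]
```

Request:
drive_tool(
  motion=[
    [[-2.4, -2.0, 0.1], 2.2],
    [[-2.5, -1.9, 0.1], 2.2],
    [[-2.6, -1.8, 0.1], 2.2],
    [[-2.6, -1.7, 0.1], 2.2],
    [[-2.7, -1.6, 0.1], 2.2],
    [[-2.8, -1.5, 0.1], 2.2],
    [[-2.8, -1.4, 0.1], 2.2],
    [[-2.9, -1.3, 0.1], 2.2],
  ],
  hand=8.5,
)

```text
time: 2.25
ee_pos: [0.3462, 0.2636, 0.296]
tool_rot: [[-0.722, 0.692, 0.0], [0.692, 0.722, 0.0], [-0.0, 0.0, -1.0]]
contact_force: [1.1, -0.1, 0.4]
grip_width: 0.0851
gripper_force: 0.0
```

Request:
drive_tool(
  motion=[
    [[-2.9, -1.2, 0.1], 2.2],
    [[-3.0, -1.1, 0.1], 2.2],
    [[-3.0, -1.0, 0.1], 2.2],
    [[-3.0, -0.9, 0.1], 2.2],
    [[-3.1, -0.7, 0.1], 2.2],
    [[-3.1, -0.6, 0.1], 2.2],
    [[-3.1, -0.5, 0.1], 2.2],
    [[-3.1, -0.4, 0.1], 2.2],
  ],
)

```text
time: 3.05
ee_pos: [0.4483, 0.0326, 0.288]
tool_rot: [[-0.478, 0.878, 0.0], [0.878, 0.478, -0.0], [-0.0, 0.0, -1.0]]
contact_force: [-0.1, 1.2, 0.8]
grip_width: 0.0846
gripper_force: 0.0
```

Request:
drive_tool(
  motion=[
    [[-3.2, -0.3, 0.1], 2.2],
    [[-3.2, -0.1, 0.1], 2.2],
    [[-3.2, 0, 0.1], 2.2],
    [[-3.2, 0.1, 0.1], 2.2],
    [[-3.1, 0.2, 0.1], 2.2],
    [[-3.1, 0.3, 0.1], 2.2],
    [[-3.1, 0.5, 0.1], 2.2],
    [[-3.1, 0.6, 0.1], 2.2],
  ],
)

```text
time: 3.85
ee_pos: [0.5513, -0.1988, 0.2798]
tool_rot: [[-0.191, 0.982, 0.0], [0.982, 0.191, -0.0], [-0.0, 0.0, -1.0]]
contact_force: [0.1, 0.2, 0.3]
grip_width: 0.0852
gripper_force: 0.0
```

```bash
sed -i 's/tw=-(((b-a)+180)%360-180)\/n/tw=float(-(((b-a)+180)%360-180)\/n)/' h.py
python3 - <<'E'
from h import *
p=cam("wrist");s=manip.read_state();R=np.array(s['tool_rot'])
print(s['time'],s['ee_pos'],np.degrees(np.arctan2(R[1,1],R[0,1])),s['contact_force'])
cv2.imwrite("pics/w1.png",p['color'])
for l,z in [("half_fixed",.024),("half_loose_c",.024),("brick_c",.05)]:print(l,rect(p,l,z))
E
```

```text
3.9 [ 0.55214769 -0.20220747  0.27933501] 10.73539484669732 [-0.04662701 -3.82468206  0.03399097]
half_fixed (((535.0955200195312, -150.9954833984375), (151.23583984375, 121.27806091308594), 10.217138290405273), 0.6)
half_loose_c (((573.9443969726562, -307.75225830078125), (150.81430053710938, 129.51077270507812), 13.810962677001953), 0.67)
brick_c (((512.2857666015625, -53.876644134521484), (117.08802795410156, 37.78425979614258), 11.004712104797363), 0.56)
```

View pics/w1.png

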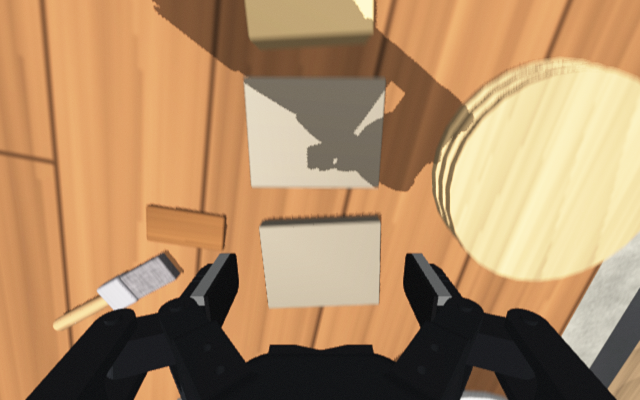

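The wrist view shows the fixed half's top with corners (245,78), (386,78), (380,187) and (252,187). The loose half's top is about (262,226), (380,221), (379,304) and (268,307), and the brick is at the upper edge. Next I'll refine the corners with a sharp edge fit.

Run:
```python
from h import *
p=cam("wrist");t=cam("top")
im=p['color'];cv2.imwrite("pics/w1z.png",cv2.resize(im[60:320,230:400],None,fx=2.3,fy=2.3,interpolation=cv2.INTER_CUBIC))
F=[(245,78),(386,78),(380,187),(252,187)];L=[(262,226),(380,221),(379,304),(268,307)]
for Q in(F,L):
    X=plane(p,Q,.024);print(X[:,:2].round(4).tolist(),X.mean(0).round(4))
    for i in range(4):
        d=X[(i+1)%4]-X[i];print(round(np.hypot(*d[:2])*1000,1),round(np.degrees(np.arctan2(d[1],d[0])),1))
TF,TL=[a.mean(0) for a in(plane(p,F,.024),plane(p,L,.024))]
print('top predicted',proj(t,plane(p,F+L,.024)).round(0).tolist())
```

```text
[[0.4529, -0.1086], [0.5978, -0.0802], [0.6217, -0.196], [0.4743, -0.2248]] [ 0.5367 -0.1524  0.024 ]
147.6 11.1
118.2 -78.4
150.1 -169.0
118.2 100.4
[[0.4923, -0.2717], [0.6326, -0.2376], [0.6618, -0.3545], [0.5157, -0.3878]] [ 0.5756 -0.3129  0.024 ]
144.3 13.7
120.4 -76.0
149.8 -167.1
118.5 101.4
top predicted [[381.0, 228.0], [367.0, 171.0], [412.0, 161.0], [428.0, 218.0], [446.0, 210.0], [428.0, 156.0], [473.0, 144.0], [492.0, 200.0]]
```

View pics/w1z.png

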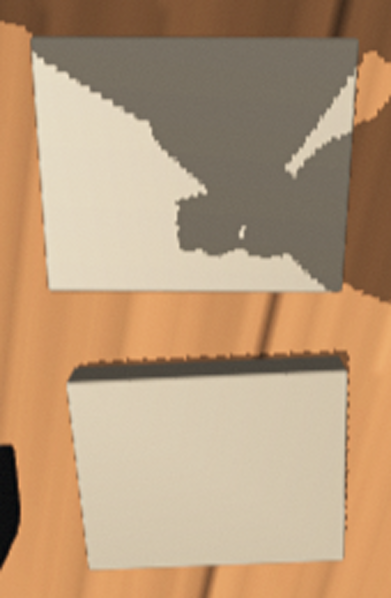

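```bash
python3 -c "
from h import *
plan([((.671,-.289,.16),-79,16),((.671,-.289,.076),-79,8)])"
```

```text
[[[-0.71,0.63,0.75],5.63],[[-0.65,0.69,0.75],5.63],[[-0.57,0.75,0.75],5.63],[[-0.5,0.81,0.75],5.63],[[-0.42,0.85,0.75],5.63],[[-0.33,0.89,0.75],5.63],[[-0.24,0.92,0.75],5.63],[[-0.15,0.93,0.75],5.63]]
[[[-0.06,0.95,0.75],5.63],[[0.03,0.95,0.75],5.63],[[0.13,0.94,0.75],5.63],[[0.22,0.92,0.75],5.63],[[0.31,0.9,0.75],5.63],[[0.39,0.86,0.75],5.63],[[0.48,0.82,0.75],5.63],[[0.56,0.77,0.75],5.63]]
[[[0.0,0.0,1.05],0.0],[[0.0,0.0,1.05],0.0],[[0.0,0.0,1.05],0.0],[[0.0,0.0,1.05],0.0],[[0.0,0.0,1.05],0.0],[[0.0,0.0,1.05],0.0],[[0.0,0.0,1.05],0.0],[[0.0,0.0,1.05],0.0]]
```

Request:
drive_tool(
  motion=[
    [[-0.7, 0.6, 0.75], 5.6],
    [[-0.65, 0.7, 0.75], 5.6],
    [[-0.6, 0.75, 0.75], 5.6],
    [[-0.5, 0.8, 0.75], 5.6],
    [[-0.4, 0.85, 0.75], 5.6],
    [[-0.3, 0.9, 0.75], 5.6],
    [[-0.25, 0.9, 0.75], 5.6],
    [[-0.15, 0.95, 0.75], 5.6],
  ],
)

```text
time: 4.95
ee_pos: [0.6113, -0.2426, 0.22]
tool_rot: [[0.557, 0.83, 0.0], [0.83, -0.557, -0.0], [0.0, 0.0, -1.0]]
contact_force: [-1.1, 0.7, -0.7]
grip_width: 0.0851
gripper_force: 0.0
```

Request:
drive_tool(
  motion=[
    [[-0.05, 0.95, 0.75], 5.6],
    [[0, 0.95, 0.75], 5.6],
    [[0.15, 0.95, 0.75], 5.6],
    [[0.2, 0.9, 0.75], 5.6],
    [[0.3, 0.9, 0.75], 5.6],
    [[0.4, 0.85, 0.75], 5.7],
    [[0.5, 0.8, 0.75], 5.7],
    [[0.55, 0.8, 0.75], 5.7],
  ],
)

```text
time: 5.75
ee_pos: [0.6718, -0.2885, 0.1601]
tool_rot: [[0.982, 0.191, 0.0], [0.191, -0.982, -0.0], [0.0, 0.0, -1.0]]
contact_force: [0.2, -0.2, -0.1]
grip_width: 0.0855
gripper_force: 0.0
```

Request:
drive_tool(
  motion=[
    [[0, 0, 1], 0],
    [[0, 0, 1], 0],
    [[0, 0, 1], 0],
    [[0, 0, 1], 0],
    [[0, 0, 1.5], 0],
    [[0, 0, 1.5], 0],
    [[0, 0, 1], 0],
    [[0, 0, 0.4], 0],
  ],
)

```text
time: 6.55
ee_pos: [0.6709, -0.2892, 0.0739]
tool_rot: [[0.981, 0.194, -0.002], [0.194, -0.981, 0.001], [-0.002, -0.001, -1.0]]
contact_force: [0.0, 0.1, 0.9]
grip_width: 0.0851
gripper_force: 0.0
```

```bash
cat >> h.py <<'E'
def st():
    s=manip.read_state();R=np.array(s['tool_rot']);return s['time'],np.array(s['ee_pos']).round(4).tolist(),round(float(np.degrees(np.arctan2(R[1,1],R[0,1]))),1),np.round(s['contact_force'],1).tolist(),round(float(s['grip_width']),4)
ex=np.array([np.cos(np.radians(11)),np.sin(np.radians(11)),0]);ey=np.array([-ex[1],ex[0],0]);C=np.array([.535,-.151,0])
def fx(X): d=np.array(X)-C;return np.round([d@ex,d@ey],4)
def inv(x,y,z=0): return C+x*ex+y*ey+[0,0,z]
E
python3 - <<'E'
from h import *
s=st();print(s,fx(s[1]))
p=cam("wrist");cv2.imwrite("pics/w2.png",p['color'])
E
```

```text
(6.55, [0.6709, -0.2892, 0.0739], -78.8, [0.0, 0.1, 0.9], 0.0851) [ 0.107  -0.1616]
```

View pics/w2.png

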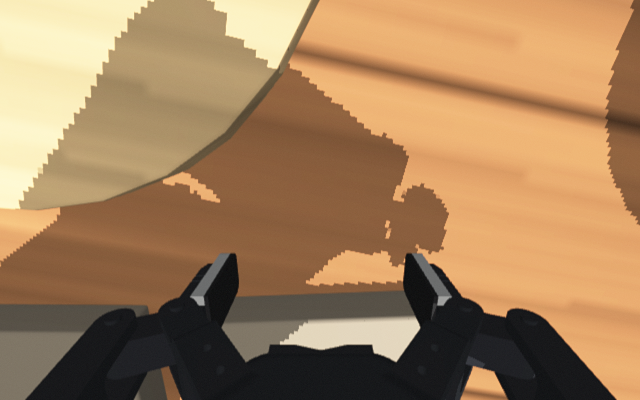

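Both fingers are just outside the loose half's +x face, with the slab edge along row ~297 and no contact. I'll push 21 mm in -x.

Request:
drive_tool(
  motion=[
    [[-0.3, 0, 0], 0],
    [[-0.3, 0, 0], 0],
    [[-0.3, 0, 0], 0],
    [[-0.3, 0, 0], 0],
    [[-0.3, 0, 0], 0],
    [[-0.3, 0, 0], 0],
    [[-0.2, 0, 0], 0],
    [[-0.1, 0, 0], 0],
  ],
)

```text
time: 7.4
ee_pos: [0.6509, -0.2936, 0.0764]
tool_rot: [[0.981, 0.194, 0.001], [0.194, -0.981, -0.001], [0.001, 0.001, -1.0]]
contact_force: [4.9, -0.8, 3.6]
grip_width: 0.0848
gripper_force: 2.2
```

Run:
```python
from h import *
s=st();print(s,fx(s[1]))
t=cam("top")
for l in("half_fixed","half_loose_c"):
    r,_=rect(t,l,.024);print(l,r,fx([r[0][0]/1e3,r[0][1]/1e3,0]))
# plan next: back out, lift, go behind the -y face, ang 11
a=np.array(s[1]);b=a+ex*.025
plan([(b,-79,4),(b+[0,0,.05],-79,4),(inv(-.0,-.265,.124),11,16),(inv(0,-.265,.074),11,8)])
```

```text
(7.4, [0.6509, -0.2936, 0.0764], -78.8, [4.9, -0.8, 3.6], 0.0848) [ 0.0866 -0.1621]
half_fixed ((539.0625610351562, -145.43389892578125), (136.01382446289062, 123.42350006103516), 9.182672500610352) [0.005  0.0047]
half_loose_c ((614.8886108398438, -244.84088134765625), (32.91968536376953, 54.73117446899414), 56.29184341430664) [ 0.0605 -0.1074]
[[[0.63,0.0,-0.01],0.05],[[0.63,0.0,-0.01],0.05],[[0.63,0.0,-0.01],0.05],[[0.63,0.0,-0.01],0.05],[[0.0,0.0,-1.25],0.0],[[0.0,0.0,-1.25],0.0],[[0.0,0.0,-1.25],0.0],[[0.0,0.0,-1.25],0.0]]
[[[-0.7,0.64,0.02],-5.62],[[-0.76,0.57,0.02],-5.62],[[-0.81,0.49,0.02],-5.62],[[-0.85,0.41,0.02],-5.62],[[-0.89,0.33,0.02],-5.62],[[-0.92,0.24,0.02],-5.62],[[-0.94,0.15,0.02],-5.62],[[-0.95,0.05,0.02],-5.62]]
[[[-0.95,-0.04,0.02],-5.62],[[-0.94,-0.13,0.02],-5.62],[[-0.92,-0.22,0.02],-5.62],[[-0.9,-0.31,0.02],-5.62],[[-0.86,-0.4,0.02],-5.62],[[-0.82,-0.48,0.02],-5.62],[[-0.77,-0.56,0.02],-5.62],[[-0.71,-0.63,0.02],-5.62]]
[[[0.0,0.0,0.62],0.0],[[0.0,0.0,0.62],0.0],[[0.0,0.0,0.62],0.0],[[0.0,0.0,0.62],0.0],[[0.0,0.0,0.62],0.0],[[0.0,0.0,0.62],0.0],[[0.0,0.0,0.62],0.0],[[0.0,0.0,0.62],0.0]]
```

Request:
drive_tool(
  motion=[
    [[0.6, 0, 0], 0],
    [[0.6, 0, 0], 0],
    [[0.6, 0, 0], 0],
    [[0.6, 0, 0], 0],
    [[0, 0, -1.2], 0],
    [[0, 0, -1.2], 0],
    [[0, 0, -1.2], 0],
    [[0, 0, -1.2], 0],
  ],
)

```text
time: 8.35
ee_pos: [0.6743, -0.289, 0.1258]
tool_rot: [[0.981, 0.194, 0.001], [0.194, -0.981, -0.001], [0.001, 0.001, -1.0]]
contact_force: [-0.5, -0.4, 0.6]
grip_width: 0.0849
gripper_force: 0.0
```

Request:
drive_tool(
  motion=[
    [[-0.7, 0.65, 0], -5.6],
    [[-0.75, 0.55, 0], -5.6],
    [[-0.8, 0.5, 0], -5.6],
    [[-0.85, 0.4, 0], -5.6],
    [[-0.9, 0.3, 0], -5.6],
    [[-0.9, 0.25, 0], -5.6],
    [[-0.95, 0.15, 0], -5.6],
    [[-0.95, 0.05, 0], -5.6],
  ],
)

```text
time: 9.15
ee_pos: [0.6291, -0.3502, 0.125]
tool_rot: [[0.556, 0.831, 0.001], [0.831, -0.556, -0.0], [0.0, 0.001, -1.0]]
contact_force: [-0.9, 0.0, -0.7]
grip_width: 0.0851
gripper_force: 0.0
```

Request:
drive_tool(
  motion=[
    [[-0.95, -0.05, 0], -5.6],
    [[-0.95, -0.1, 0], -5.6],
    [[-0.9, -0.2, 0], -5.6],
    [[-0.9, -0.3, 0], -5.6],
    [[-0.85, -0.4, 0], -5.6],
    [[-0.8, -0.5, 0], -5.6],
    [[-0.75, -0.55, 0], -5.6],
    [[-0.7, -0.65, 0], -5.6],
  ],
)

```text
time: 9.95
ee_pos: [0.5843, -0.4108, 0.125]
tool_rot: [[-0.191, 0.982, 0.001], [0.982, 0.191, -0.0], [-0.001, 0.001, -1.0]]
contact_force: [-0.5, -0.3, -0.2]
grip_width: 0.085
gripper_force: 0.0
```

```bash
cat >> h.py <<'E'
def slab(p,l):
    r,_=rect(p,l,.024);print(l,np.round(r[1],1),round(r[2],1),fx([r[0][0]/1e3,r[0][1]/1e3,0]))
E
python3 - <<'E'
from h import *
s=st();print(s,fx(s[1]))
t=cam("top");slab(t,"half_fixed");slab(t,"half_loose_c")
t=cam("wrist");slab(t,"half_fixed");slab(t,"half_loose_c");cv2.imwrite("pics/w3.png",t['color'])
E
```

```text
(9.95, [0.5843, -0.4108, 0.125], 11.0, [-0.5, -0.3, -0.2], 0.085) [-0.0012 -0.2644]Traceback (most recent call last):
  File "<stdin>", line 3, in <module>
  File "h.py", line 48, in slab
    r,_=rect(p,l,.024);print(l,np.round(r[1],1),round(r[2],1),fx([r[0][0]/1e3,r[0][1]/1e3,0]))
        ~~~~^^^^^^^^^^
  File "h.py", line 25, in rect
    m=max(manip.cut_out(p,l),key=lambda d:d['score'])
ValueError: max() iterable argument is empty
```

Request:
drive_tool(
  motion=[
    [[0, 0, 0.7], 0],
    [[0, 0, 0.7], 0],
    [[0, 0, 0.7], 0],
    [[0, 0, 0.7], 0],
    [[0, 0, 0.7], 0],
    [[0, 0, 0.7], 0],
    [[0, 0, 0.7], 0],
    [[0, 0, 0], 0],
  ],
)

```text
time: 10.85
ee_pos: [0.5842, -0.4101, 0.0735]
tool_rot: [[-0.187, 0.982, -0.001], [0.982, 0.187, 0.001], [0.001, -0.001, -1.0]]
contact_force: [0.2, -0.2, -0.6]
grip_width: 0.0849
gripper_force: 0.0
```

Request:
drive_tool(
  motion=[
    [[0.5, 0, 0], 0],
    [[0.5, 0, 0], 0],
    [[0.5, 0, 0], 0],
    [[0.5, 0, 0], 0],
    [[0.5, 0, 0], 0],
    [[0.4, 0, 0], 0],
    [[0.4, 0, 0], 0],
    [[0.4, 0, 0], 0],
  ],
)

```text
time: 11.65
ee_pos: [0.5776, -0.374, 0.075]
tool_rot: [[-0.187, 0.982, 0.0], [0.982, 0.187, -0.001], [-0.001, 0.0, -1.0]]
contact_force: [1.4, -2.8, 0.3]
grip_width: 0.0851
gripper_force: 1.7
```

Request:
drive_tool(
  motion=[
    [[0.4, 0, 0], 0],
    [[0.4, 0, 0], 0],
    [[0.4, 0, 0], 0],
    [[0.4, 0, 0], 0],
    [[0.4, 0, 0], 0],
    [[0.3, 0, 0], 0],
    [[0.3, 0, 0], 0],
    [[0.2, 0, 0], 0],
  ],
)

```text
time: 12.45
ee_pos: [0.5724, -0.3463, 0.075]
tool_rot: [[-0.187, 0.982, 0.0], [0.982, 0.187, -0.0], [-0.0, 0.0, -1.0]]
contact_force: [1.2, -4.4, 0.4]
grip_width: 0.0851
gripper_force: 2.1
```

Run:
```python
from h import *
s=st();print(s,fx(s[1]))
t=cam("wrist");cv2.imwrite("pics/w3.png",t['color'])
slab(t,"half_fixed")
```

```text
(12.45, [0.5724, -0.3463, 0.075], 10.8, [1.2, -4.4, 0.4], 0.0851) [-0.0006 -0.1988]
half_fixed [149.8 104. ] 10.8 [ 0.0012 -0.1363]
```

View pics/w3.png

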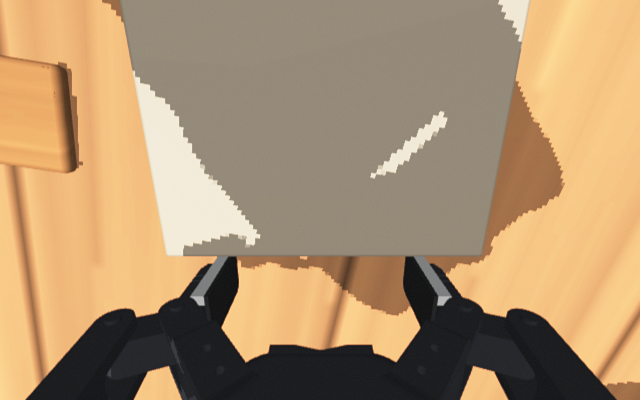

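The slab's near edge at row 255 rests on both fingers, square to them. I'll push on until it butts.

Request:
drive_tool(
  motion=[
    [[0.15, 0, 0], 0],
    [[0.15, 0, 0], 0],
    [[0.1, 0, 0], 0],
    [[0.1, 0, 0], 0],
    [[0.1, 0, 0], 0],
    [[0.1, 0, 0], 0],
    [[0.0, 0, 0], 0],
    [[0, 0, 0], 0],
  ],
)

```text
time: 13.35
ee_pos: [0.5711, -0.3395, 0.0749]
tool_rot: [[-0.187, 0.982, -0.0], [0.982, 0.187, 0.0], [0.0, -0.0, -1.0]]
contact_force: [-0.1, -1.5, 2.3]
grip_width: 0.0849
gripper_force: 1.2
```

Request:
drive_tool(
  motion=[
    [[0.05, 0, 0], 0],
    [[0.05, 0, 0], 0],
    [[0.05, 0, 0], 0],
    [[0.05, 0, 0], 0],
    [[0, 0, 0], 0],
    [[0, 0, 0], 0],
    [[0, 0, 0], 0],
    [[0, 0, 0], 0],
  ],
)

```text
time: 14.15
ee_pos: [0.5707, -0.3377, 0.0749]
tool_rot: [[-0.187, 0.982, -0.0], [0.982, 0.187, -0.0], [0.0, -0.0, -1.0]]
contact_force: [0.3, -4.9, 1.2]
grip_width: 0.0853
gripper_force: 2.4
```

Request:
drive_tool(
  motion=[
    [[0.05, 0, 0], 0],
    [[0.05, 0, 0], 0],
    [[0.05, 0, 0], 0],
    [[0.05, 0, 0], 0],
    [[0, 0, 0], 0],
    [[0, 0, 0], 0],
    [[0, 0, 0], 0],
    [[0, 0, 0], 0],
  ],
)

```text
time: 14.95
ee_pos: [0.5705, -0.3373, 0.0753]
tool_rot: [[-0.187, 0.982, 0.002], [0.982, 0.187, -0.003], [-0.004, 0.001, -1.0]]
contact_force: [5.1, -17.4, -3.0]
grip_width: 0.0853
gripper_force: 8.8
```

Request:
drive_tool(
  motion=[
    [[0.05, 0, 0], 0],
    [[0.05, 0, 0], 0],
    [[0.05, 0, 0], 0],
    [[0.05, 0, 0], 0],
    [[0, 0, 0], 0],
    [[0, 0, 0], 0],
    [[0, 0, 0], 0],
    [[0, 0, 0], 0],
  ],
)

```text
time: 15.75
ee_pos: [0.5703, -0.337, 0.0761]
tool_rot: [[-0.186, 0.983, 0.004], [0.983, 0.186, -0.006], [-0.007, 0.003, -1.0]]
contact_force: [7.0, -28.2, -2.1]
grip_width: 0.0847
gripper_force: 14.5
```

Force has risen to 28 N, so the halves are butted. I'll back off, lift and look.

Request:
drive_tool(
  motion=[
    [[-0.5, 0, 0], 0],
    [[-1, 0, 0], 0],
    [[-1, 0, 0], 0],
    [[0, 0, -2], 0],
    [[0, 0, -2.5], 0],
    [[0, 0, -2.5], 0],
    [[0, 0, -2.5], 0],
    [[0, 0, -2.5], 0],
  ],
)

```text
time: 16.55
ee_pos: [0.5746, -0.3584, 0.1957]
tool_rot: [[-0.187, 0.982, -0.001], [0.982, 0.187, 0.001], [0.001, -0.0, -1.0]]
contact_force: [0.2, 0.2, 0.1]
grip_width: 0.0848
gripper_force: 0.0
```

Request:
drive_tool(
  motion=[
    [[2, 0, -1], 0],
    [[2, 0, -1], 0],
    [[2, 0, -1], 0],
    [[2, 0, -1], 0],
    [[1, 0, 0], 0],
    [[1, 0, 0], 0],
    [[0, 0, 0], 0],
    [[0, 0, 0], 0],
  ],
)

```text
time: 17.35
ee_pos: [0.5559, -0.2604, 0.2343]
tool_rot: [[-0.187, 0.982, -0.001], [0.982, 0.187, 0.0], [0.0, -0.001, -1.0]]
contact_force: [0.3, -0.5, 0.5]
grip_width: 0.0848
gripper_force: 0.0
```

Run:
```python
from h import *
s=st();print(s,fx(s[1]))
t=cam("wrist");slab(t,"half_fixed")
c=proj(t,[inv(a,b,.024) for a,b in((-.075,-.18),(.075,-.18),(-.075,.06),(.075,.06),(-.075,-.06),(.075,-.06))]);print(c.round(0).tolist())
x0,y0=np.maximum(c.min(0)-15,0).astype(int);x1,y1=(c.max(0)+15).astype(int)
print(x0,y0);cv2.imwrite("pics/w4.png",cv2.resize(t['color'][y0:y1,x0:x1],None,fx=2.5,fy=2.5,interpolation=cv2.INTER_CUBIC)[:600])
```

```text
(17.35, [0.5559, -0.2604, 0.2343], 10.8, [0.3, -0.5, 0.5], 0.0848) [-0.0004 -0.1114]
half_fixed [150.2 111.8] 10.8 [-0.0007 -0.0045]
[[252.0, 249.0], [390.0, 248.0], [230.0, -12.0], [411.0, -12.0], [242.0, 136.0], [399.0, 135.0]]
214 0
```

View pics/w4.png

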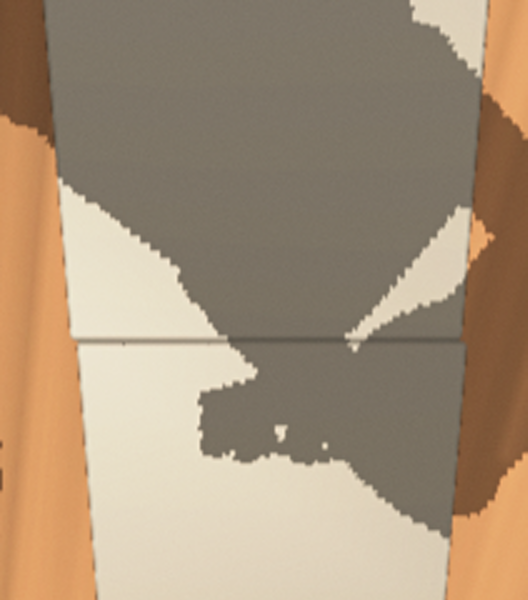

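The seam is closed, a thin line at crop row 340, with a possible ~1 mm offset at the left edge. I'll measure it with edge fits on saturation.

Run:
```python
from h import *
t=cam("wrist");S=cv2.GaussianBlur(cv2.cvtColor(t['color'],cv2.COLOR_BGR2HSV)[...,1],(3,3),0).astype(float)
for nm,r in(("fixed",range(10,130)),("loose",range(142,240))):
    E=[[],[]]
    for y in r:
        for k,(a,b) in enumerate(((215,300),(345,430))):
            row=S[y,a:b];g=np.diff(row);i=np.argmin(g) if k==0 else np.argmax(g)
            if abs(g[i])<12: continue
            w=g[max(i-2,0):i+3];E[k].append((a+.5+i+(w@np.arange(-2,3)[:len(w)])/w.sum(),y))
    for k in(0,1):
        X=plane(t,E[k],.024 );f=np.array([fx(q) for q in X]);m=np.abs(f[:,0]-np.median(f[:,0]))<.004;c=np.polyfit(f[m,1],f[m,0],1)
        print(nm,k,m.sum(),'x at seam',(np.polyval(c,-.06)*1000).round(2),'far',(np.polyval(c,-.17 if nm=="loose" else .05)*1000).round(2))
```

```text
fixed 0 120 x at seam -75.19 far -74.91
fixed 1 120 x at seam 74.15 far 74.51
loose 0 98 x at seam -73.02 far -73.6
loose 1 98 x at seam 76.43 far 75.77
```

Offset is about +2.2 mm in x, so I'll nudge it back with a short push on the +x face.

Run:
```python
from h import *
plan([(inv(.105,-.127,.16),-79,16),(inv(.105,-.127,.075),-79,8)])
```

```text
[[[-0.09,0.66,0.47],5.61],[[-0.03,0.67,0.47],5.61],[[0.04,0.66,0.47],5.61],[[0.1,0.66,0.47],5.61],[[0.16,0.64,0.47],5.61],[[0.23,0.63,0.47],5.61],[[0.29,0.6,0.47],5.61],[[0.34,0.57,0.47],5.61]]
[[[0.4,0.53,0.47],5.61],[[0.45,0.49,0.47],5.61],[[0.49,0.45,0.47],5.61],[[0.54,0.39,0.47],5.61],[[0.57,0.34,0.47],5.61],[[0.6,0.28,0.47],5.61],[[0.63,0.22,0.47],5.61],[[0.65,0.16,0.47],5.61]]
[[[0.0,0.0,1.06],0.0],[[0.0,0.0,1.06],0.0],[[0.0,0.0,1.06],0.0],[[0.0,0.0,1.06],0.0],[[0.0,0.0,1.06],0.0],[[0.0,0.0,1.06],0.0],[[0.0,0.0,1.06],0.0],[[0.0,0.0,1.06],0.0]]
```

Request:
drive_tool(
  motion=[
    [[-0.1, 0.65, 0.5], 5.6],
    [[0, 0.65, 0.5], 5.6],
    [[0.05, 0.65, 0.5], 5.6],
    [[0.1, 0.65, 0.5], 5.6],
    [[0.15, 0.65, 0.5], 5.6],
    [[0.25, 0.65, 0.5], 5.6],
    [[0.3, 0.6, 0.5], 5.6],
    [[0.35, 0.55, 0.5], 5.6],
  ],
)

```text
time: 18.3
ee_pos: [0.6091, -0.2574, 0.1943]
tool_rot: [[0.563, 0.826, -0.0], [0.826, -0.563, 0.0], [-0.0, -0.0, -1.0]]
contact_force: [-0.1, 0.1, 0.1]
grip_width: 0.0847
gripper_force: 0.0
```

Request:
drive_tool(
  motion=[
    [[0.4, 0.55, 0.45], 5.6],
    [[0.45, 0.5, 0.45], 5.6],
    [[0.5, 0.45, 0.45], 5.6],
    [[0.55, 0.4, 0.45], 5.6],
    [[0.55, 0.35, 0.45], 5.6],
    [[0.6, 0.3, 0.45], 5.6],
    [[0.65, 0.2, 0.45], 5.6],
    [[0.65, 0.15, 0.45], 5.6],
  ],
)

```text
time: 19.1
ee_pos: [0.6627, -0.2548, 0.1583]
tool_rot: [[0.982, 0.19, -0.0], [0.19, -0.982, 0.0], [-0.0, -0.0, -1.0]]
contact_force: [0.2, -0.2, 0.1]
grip_width: 0.085
gripper_force: 0.0
```

Request:
drive_tool(
  motion=[
    [[0, 0, 1], 0],
    [[0, 0, 1], 0],
    [[0, 0, 1], 0],
    [[0, 0, 1], 0],
    [[0, 0, 1.2], 0],
    [[0, 0, 1.2], 0],
    [[0, 0, 1.2], 0],
    [[0, 0, 0.8], 0],
  ],
)

```text
time: 19.9
ee_pos: [0.6623, -0.2542, 0.0733]
tool_rot: [[0.981, 0.194, -0.001], [0.194, -0.981, 0.0], [-0.001, -0.001, -1.0]]
contact_force: [-0.6, 0.2, -0.7]
grip_width: 0.0851
gripper_force: 0.0
```

Request:
drive_tool(
  motion=[
    [[-0.4, 0, 0], 0],
    [[-0.4, 0, 0], 0],
    [[-0.4, 0, 0], 0],
    [[-0.3, 0, 0], 0],
    [[-0.2, 0, 0], 0],
    [[-0.1, 0, 0], 0],
    [[0, 0, 0], 0],
    [[0, 0, 0], 0],
  ],
)

```text
time: 20.7
ee_pos: [0.6449, -0.2578, 0.0749]
tool_rot: [[0.981, 0.194, 0.0], [0.194, -0.981, -0.0], [0.0, 0.0, -1.0]]
contact_force: [0.1, 0.6, -0.2]
grip_width: 0.0851
gripper_force: 0.0
```

```bash
python3 -c "
from h import *
s=st();print(s,fx(s[1]))"
```

```text
(20.7, [0.6449, -0.2578, 0.0749], -78.8, [0.1, 0.6, -0.2], 0.0851) [ 0.0875 -0.1258]
```

Request:
drive_tool(
  motion=[
    [[-0.1, 0, 0], 0],
    [[-0.1, 0, 0], 0],
    [[-0.1, 0, 0], 0],
    [[0, 0, 0], 0],
    [[0, 0, 0], 0],
    [[0, 0, 0], 0],
    [[0, 0, 0], 0],
    [[0, 0, 0], 0],
  ],
)

```text
time: 21.5
ee_pos: [0.6419, -0.2584, 0.0749]
tool_rot: [[0.981, 0.194, -0.0], [0.194, -0.981, 0.0], [-0.0, -0.0, -1.0]]
contact_force: [1.5, 1.2, 0.9]
grip_width: 0.0851
gripper_force: 1.1
```

Request:
drive_tool(
  motion=[
    [[0.5, 0, 0], 0],
    [[0.5, 0, 0], 0],
    [[0.5, 0, 0], 0],
    [[0.5, 0, -1], 0],
    [[0, 0, -2], 0],
    [[0, 0, -3], 0],
    [[0, 0, -3], 0],
    [[0, 0, -3], 0],
  ],
)

```text
time: 22.3
ee_pos: [0.6618, -0.2544, 0.1969]
tool_rot: [[0.981, 0.194, 0.0], [0.194, -0.981, -0.0], [0.0, 0.0, -1.0]]
contact_force: [0.5, -0.3, 0.2]
grip_width: 0.0849
gripper_force: 0.0
```

Run:
```python
from h import *
print(st())
plan([(inv(-.0,-.1,.235),11,16)])
```

```text
(22.3, [0.6618, -0.2544, 0.1969], -78.8, [0.5, -0.3, 0.2], 0.0849)
[[[-0.65,-0.16,-0.24],-5.61],[[-0.63,-0.23,-0.24],-5.61],[[-0.61,-0.29,-0.24],-5.61],[[-0.58,-0.35,-0.24],-5.61],[[-0.54,-0.4,-0.24],-5.61],[[-0.5,-0.45,-0.24],-5.61],[[-0.45,-0.5,-0.24],-5.61],[[-0.4,-0.54,-0.24],-5.61]]
[[[-0.35,-0.58,-0.24],-5.61],[[-0.29,-0.61,-0.24],-5.61],[[-0.23,-0.63,-0.24],-5.61],[[-0.17,-0.65,-0.24],-5.61],[[-0.1,-0.67,-0.24],-5.61],[[-0.04,-0.67,-0.24],-5.61],[[0.03,-0.67,-0.24],-5.61],[[0.1,-0.67,-0.24],-5.61]]
```

Request:
drive_tool(
  motion=[
    [[-0.65, -0.15, -0.25], -5.6],
    [[-0.65, -0.25, -0.25], -5.6],
    [[-0.6, -0.3, -0.25], -5.6],
    [[-0.6, -0.35, -0.25], -5.6],
    [[-0.55, -0.4, -0.25], -5.6],
    [[-0.5, -0.45, -0.25], -5.6],
    [[-0.45, -0.5, -0.25], -5.6],
    [[-0.4, -0.55, -0.25], -5.6],
  ],
)

```text
time: 23.1
ee_pos: [0.6073, -0.2516, 0.2159]
tool_rot: [[0.556, 0.831, 0.001], [0.831, -0.556, -0.0], [0.0, 0.001, -1.0]]
contact_force: [0.4, 0.1, -0.7]
grip_width: 0.085
gripper_force: 0.0
```

Request:
drive_tool(
  motion=[
    [[-0.35, -0.6, -0.25], -5.6],
    [[-0.3, -0.6, -0.25], -5.6],
    [[-0.25, -0.65, -0.25], -5.6],
    [[-0.2, -0.65, -0.25], -5.6],
    [[-0.1, -0.65, -0.25], -5.6],
    [[0, -0.65, -0.25], -5.6],
    [[0.05, -0.65, -0.25], -5.6],
    [[0.1, -0.65, -0.25], -5.6],
  ],
)

```text
time: 23.9
ee_pos: [0.5538, -0.2487, 0.2359]
tool_rot: [[-0.191, 0.982, 0.001], [0.982, 0.191, -0.0], [-0.001, 0.001, -1.0]]
contact_force: [0.3, -0.1, 0.7]
grip_width: 0.0853
gripper_force: 0.0
```

```bash
cat >> h.py <<'E'
def edges(t):
    S=cv2.GaussianBlur(cv2.cvtColor(t['color'],cv2.COLOR_BGR2HSV)[...,1],(3,3),0).astype(float)
    for nm,ys in(("fixed",np.linspace(-.05,.03,60)),("loose",np.linspace(-.165,-.07,60))):
        for k in(0,1):
            f=[]
            for yy in ys:
                xs=np.linspace(-.012,.012,97)+(-.075,.075)[k]
                uv=proj(t,[inv(a,yy,.024) for a in xs]).astype(np.float32)
                if uv[:,1].min()<1 or uv[:,1].max()>398: continue
                v=cv2.remap(S.astype(np.float32),uv[None,:,0],uv[None,:,1],1)[0]
                g=np.diff(v)*(-1,1)[k];i=g.argmax()
                if g[i]>2: f.append((yy,xs[i]))
            f=np.array(f);m=np.abs(f[:,1]-np.median(f[:,1]))<.004;c=np.polyfit(f[m,0],f[m,1],1)
            print(nm,k,m.sum(),(np.polyval(c,[-.06,-.17 if nm=="loose" else .05])*1000).round(2))
E
python3 - <<'E'
from h import *
print(st());t=cam("wrist");edges(t);cv2.imwrite("pics/w5.png",t['color'])
E
```

```text
(23.9, [0.5538, -0.2487, 0.2359], 11.0, [0.3, -0.1, 0.7], 0.0853)
fixed 0 60 [-76.52 -76.8 ]
fixed 1 60 [73.33 72.9 ]
loose 0 60 [-77.5  -76.25]
loose 1 60 [72.32 73.26]
```

The lateral offset is fixed, but the slab turned ~0.8°, so I'll re-butt it from the -y face.

Run:
```python
from h import *
plan([(inv(0.001,-.225,.16),11.2,8),(inv(0.001,-.225,.0755),11.2,8)])
```

```text
[[[-1.57,0.01,0.95],0.02],[[-1.57,0.01,0.95],0.02],[[-1.57,0.01,0.95],0.02],[[-1.57,0.01,0.95],0.02],[[-1.57,0.01,0.95],0.02],[[-1.57,0.01,0.95],0.02],[[-1.57,0.01,0.95],0.02],[[-1.57,0.02,0.95],0.02]]
[[[0.0,0.0,1.06],-0.0],[[0.0,0.0,1.06],-0.0],[[0.0,0.0,1.06],-0.0],[[0.0,0.0,1.06],-0.0],[[0.0,0.0,1.06],-0.0],[[0.0,0.0,1.06],-0.0],[[0.0,0.0,1.06],-0.0],[[0.0,0.0,1.06],-0.0]]
```

Request:
drive_tool(
  motion=[
    [[-1.6, 0, 0.95], 0],
    [[-1.6, 0, 0.95], 0],
    [[-1.6, 0, 0.95], 0],
    [[-1.6, 0, 0.95], 0],
    [[-1.6, 0, 0.95], 0],
    [[-1.6, 0, 0.95], 0],
    [[-1.5, 0, 0.95], 0],
    [[-1.5, 0.1, 0.95], 0],
  ],
)

```text
time: 24.75
ee_pos: [0.5785, -0.3738, 0.1578]
tool_rot: [[-0.184, 0.983, -0.0], [0.983, 0.184, 0.0], [0.0, -0.0, -1.0]]
contact_force: [-0.5, -0.2, 0.7]
grip_width: 0.0851
gripper_force: 0.0
```

Request:
drive_tool(
  motion=[
    [[0, 0, 1], 0],
    [[0, 0, 1], 0],
    [[0, 0, 1], 0],
    [[0, 0, 1], 0],
    [[0, 0, 1.2], 0],
    [[0, 0, 1.2], 0],
    [[0, 0, 1.2], 0],
    [[0, 0, 0.8], 0],
  ],
)

```text
time: 25.55
ee_pos: [0.5781, -0.3721, 0.0734]
tool_rot: [[-0.187, 0.982, -0.001], [0.982, 0.187, 0.001], [0.001, -0.001, -1.0]]
contact_force: [-0.0, 0.1, 0.8]
grip_width: 0.0851
gripper_force: 0.0
```

Request:
drive_tool(
  motion=[
    [[0.6, 0, 0], 0],
    [[0.6, 0, 0], 0],
    [[0.6, 0, 0], 0],
    [[0.6, 0, 0], 0],
    [[0.4, 0, 0], 0],
    [[0.2, 0, 0], 0],
    [[0.2, 0, 0], 0],
    [[0.1, 0, 0], 0],
  ],
)

```text
time: 26.35
ee_pos: [0.5722, -0.3399, 0.0749]
tool_rot: [[-0.187, 0.982, 0.0], [0.982, 0.187, -0.0], [-0.0, 0.0, -1.0]]
contact_force: [0.5, 0.5, -0.5]
grip_width: 0.0852
gripper_force: 0.0
```

Request:
drive_tool(
  motion=[
    [[0.1, 0, 0], 0],
    [[0.1, 0, 0], 0],
    [[0.1, 0, 0], 0],
    [[0.05, 0, 0], 0],
    [[0.05, 0, 0], 0],
    [[0, 0, 0], 0],
    [[0, 0, 0], 0],
    [[0, 0, 0], 0],
  ],
)

```text
time: 27.15
ee_pos: [0.5714, -0.3373, 0.0751]
tool_rot: [[-0.187, 0.982, 0.001], [0.982, 0.187, -0.002], [-0.002, 0.001, -1.0]]
contact_force: [1.1, -11.0, -2.6]
grip_width: 0.0848
gripper_force: 5.3
```

```bash
python3 -c "
from h import *
s=st();print(s,fx(s[1]))"
```

```text
(27.15, [0.5714, -0.3373, 0.0751], 10.7, [1.1, -11.0, -2.6], 0.0848) [ 0.0002 -0.1898]
```

Now I'll press a bit more, back off, and look from above.

Request:
drive_tool(
  motion=[
    [[0.05, 0, 0], 0],
    [[0.05, 0, 0], 0],
    [[0.05, 0, 0], 0],
    [[0.05, 0, 0], 0],
    [[0, 0, 0], 0],
    [[0, 0, 0], 0],
    [[0, 0, 0], 0],
    [[0, 0, 0], 0],
  ],
)

```text
time: 27.95
ee_pos: [0.5712, -0.337, 0.0759]
tool_rot: [[-0.186, 0.983, 0.003], [0.983, 0.186, -0.005], [-0.006, 0.002, -1.0]]
contact_force: [2.8, -21.3, -3.3]
grip_width: 0.0854
gripper_force: 11.0
```

Request:
drive_tool(
  motion=[
    [[-0.5, 0, 0], 0],
    [[-1, 0, 0], 0],
    [[-1, 0, 0], 0],
    [[0, 0, -2], 0],
    [[0, 0, -3], 0],
    [[0, 0, -3], 0],
    [[0, 0, -3], 0],
    [[0, 0, -2], 0],
  ],
)

```text
time: 28.75
ee_pos: [0.5761, -0.3592, 0.2074]
tool_rot: [[-0.187, 0.982, 0.002], [0.982, 0.187, -0.001], [-0.001, 0.002, -1.0]]
contact_force: [0.6, -0.2, 0.3]
grip_width: 0.0848
gripper_force: 0.0
```

Request:
drive_tool(
  motion=[
    [[2, 0, -1], 0],
    [[2, 0, -1], 0],
    [[2, 0, -1], 0],
    [[2, 0, 0], 0],
    [[2, 0, 0], 0],
    [[1, 0, 0], 0],
    [[0, 0, 0], 0],
    [[0, 0, 0], 0],
  ],
)

```text
time: 29.55
ee_pos: [0.5554, -0.2512, 0.2349]
tool_rot: [[-0.187, 0.982, 0.0], [0.982, 0.187, -0.0], [-0.0, 0.0, -1.0]]
contact_force: [-0.6, -0.2, 0.4]
grip_width: 0.0849
gripper_force: 0.0
```

Run:
```python
from h import *
s=st();print(s);t=cam("wrist");edges(t)
plan([((.48,.05,.30),0,16),((.48,.14,.30),0,8)])
```

```text
(29.55, [0.5554, -0.2512, 0.2349], 10.8, [-0.6, -0.2, 0.4], 0.0849)
fixed 0 60 [-75.42 -75.11]
fixed 1 60 [73.94 74.22]
loose 0 60 [-75.96 -76.37]
loose 1 60 [73.54 72.91]
[[[1.94,-0.11,-0.41],0.67],[[1.94,-0.13,-0.41],0.67],[[1.94,-0.16,-0.41],0.67],[[1.93,-0.18,-0.41],0.67],[[1.93,-0.2,-0.41],0.67],[[1.93,-0.22,-0.41],0.67],[[1.93,-0.25,-0.41],0.67],[[1.92,-0.27,-0.41],0.67]]
[[[1.92,-0.29,-0.41],0.67],[[1.92,-0.31,-0.41],0.67],[[1.91,-0.34,-0.41],0.67],[[1.91,-0.36,-0.41],0.67],[[1.9,-0.38,-0.41],0.67],[[1.9,-0.4,-0.41],0.67],[[1.89,-0.43,-0.41],0.67],[[1.89,-0.45,-0.41],0.67]]
[[[1.13,0.0,-0.0],0.0],[[1.13,0.0,-0.0],0.0],[[1.13,0.0,-0.0],0.0],[[1.13,0.0,-0.0],0.0],[[1.13,0.0,-0.0],0.0],[[1.13,0.0,-0.0],0.0],[[1.13,0.0,-0.0],0.0],[[1.13,0.0,-0.0],0.0]]
```

The shelf is closed, within about 0.7 mm and square. Next, over the tiles.

Request:
drive_tool(
  motion=[
    [[2.7, 0.5, -0.4], 0],
    [[2.7, 0.5, -0.4], 0],
    [[2.7, 0.5, -0.4], 0],
    [[2.7, 0.5, -0.4], 0],
    [[2.7, 0.5, -0.4], 0],
    [[2.7, 0.5, -0.4], 0],
    [[2.7, 0.5, -0.4], 0],
    [[2.7, 0.5, -0.4], 0],
  ],
  hand=4,
)

```text
time: 30.4
ee_pos: [0.5543, -0.0305, 0.267]
tool_rot: [[-0.186, 0.983, 0.0], [0.983, 0.186, -0.0], [-0.0, 0.0, -1.0]]
contact_force: [0.4, -0.8, -0.0]
grip_width: 0.0402
gripper_force: 0.0
```

Request:
drive_tool(
  motion=[
    [[2.7, 0.5, -0.4], 0],
    [[2.7, 0.5, -0.4], 0],
    [[2.7, 0.5, -0.4], 0],
    [[2.7, 0.5, -0.4], 0],
    [[2.7, 0.5, -0.4], 0],
    [[2.7, 0.5, -0.4], 0],
    [[2.7, 0.5, -0.4], 0],
    [[0, 0, 0], 0],
  ],
)

```text
time: 31.2
ee_pos: [0.5535, 0.1633, 0.2952]
tool_rot: [[-0.189, 0.982, 0.001], [0.982, 0.189, 0.001], [0.0, 0.001, -1.0]]
contact_force: [-0.3, -1.4, 0.6]
grip_width: 0.0397
gripper_force: 0.0
```

Run:
```python
from h import *
print(st());w=cam("wrist");t=cam("top");cv2.imwrite("pics/w6.png",w['color'])
for n,p in(("w",w),("t",t)):
  for l in("pass0_c","reject0_c","jar","prop"):
    for u,sc in pin(p,l): print(n,l,u.round(1),round(sc,2),plane(p,u,0 if l in("jar","prop") else .03).round(4)[0,:2])
```

```text
(31.2, [0.5535, 0.1633, 0.2952], 10.9, [-0.3, -1.4, 0.6], 0.0397)
w pass0_c [443.5 159.9] 0.93 [0.6922 0.2087]
w reject0_c [293.3 120.1] 0.96 [0.5119 0.2198]
w reject0_c [131.9 199.4] 0.61 [0.3331 0.0901]
w prop [288.4 198.6] 0.89 [0.5192 0.1172]
t jar [285.8 140.2] 0.89 [0.6915 0.1253]
t prop [287.4 205.3] 0.43 [0.5178 0.122 ]
```

View pics/w6.png

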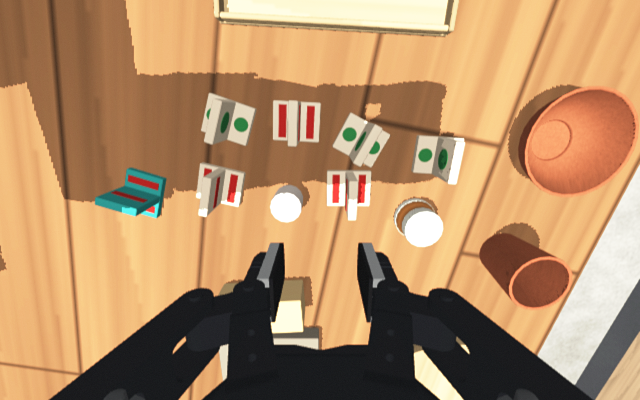

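The wrist view shows six tiles upright. Green ones are at (228,118), (361,138) and (439,158); red ones at (296,121), (220,188) and (349,190). The turquoise look-alike is at (132,193), the prop at (286,204) and the jar at (422,225). One enlarged crop will confirm marks and fins.

Run:
```python
import cv2
im=cv2.imread("pics/w6.png")[85:225,192:474];cv2.imwrite("pics/w6z.png",cv2.resize(im,None,fx=2.8,fy=2.8,interpolation=cv2.INTER_CUBIC))
```

```text
(no output)
```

View pics/w6z.png

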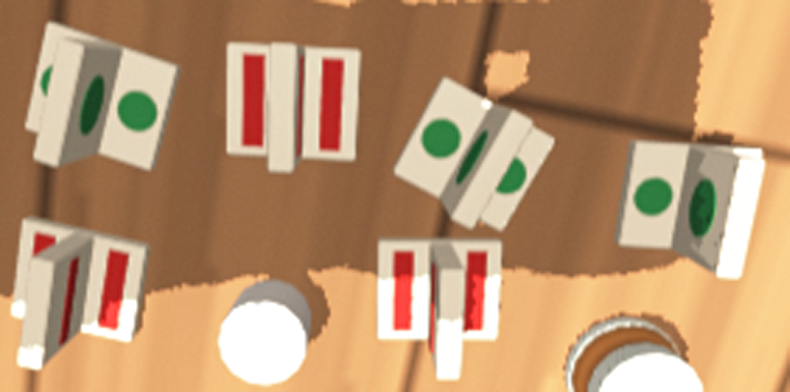

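Run:
```python
from h import *
w=cam("wrist")
A=dict(P0=((750,148),(730,275)),P1=((521,112),(465,223)),P2=((77,40),(47,163)),R0=((446,243),(449,377)),R1=((284,43),(282,171)),R2=((80,237),(30,362)))
for k,q in A.items():
    X=plane(w,np.array(q)/2.8+[192,85],.06);d=X[0]-X[1]
    print(k,X.mean(0).round(4)[:2],'len',round(np.hypot(*d[:2])*1000,1),'tool y ang',round(np.degrees(np.arctan2(d[1],d[0]))-90,1))
```

```text
P0 [0.6917 0.2099] len 48.8 tool y ang 10.1
P1 [0.595  0.2086] len 45.4 tool y ang -13.9
P2 [0.4344 0.2024] len 46.3 tool y ang -9.3
R0 [0.5907 0.1506] len 55.7 tool y ang 13.9
R1 [0.5143 0.2156] len 45.5 tool y ang 8.1
R2 [0.4372 0.126 ] len 57.5 tool y ang -15.8
```

Run:
```python
from h import *
w=cam("wrist")
A=dict(P1=((443,78),(553,138),(500,230),(395,172)),P2=((50,22),(178,65),(152,170),(27,130)),R0=((378,240),(501,240),(499,340),(378,338)),R1=((228,42),(360,48),(355,160),(227,155)),R2=((28,218),(148,244),(133,340),(13,318)))
for k,q in A.items():
    X=plane(w,np.array(q)/2.8+[192,85],.01);d=X[1]-X[0]+X[2]-X[3];e=X[0]-X[3]+X[1]-X[2]
    print(k,X.mean(0).round(4)[:2],'len',(np.hypot(*d[:2])*500).round(1),(np.hypot(*e[:2])*500).round(1),'ang',round(np.degrees(np.arctan2(d[1],d[0])),1),round(np.degrees(np.arctan2(e[1],e[0]))-90,1))
```

```text
P1 [0.5945 0.2079] len 54.0 44.6 ang -17.1 -16.2
P2 [0.434  0.2021] len 54.8 46.1 ang -7.3 -7.9
R0 [0.5932 0.1458] len 55.8 47.0 ang 10.2 11.9
R1 [0.5139 0.2154] len 55.3 46.3 ang 8.4 7.7
R2 [0.4317 0.1197] len 54.6 47.6 ang -1.2 -3.5
```

Heights agree: foot centres at z=10 mm and fin centres at z=60 mm coincide. The marks are confirmed in the crop, and R0 seems to have been nudged since the start. Now picking R0.

```bash
cat >> h.py <<'E'
TL=dict(P0=((.6917,.2095),10),P1=((.5947,.2083),-16),P2=((.4342,.2022),-8),R0=((.593,.146),11),R1=((.514,.2155),8),R2=((.432,.120),-2.5))
def tr(a): r=np.radians(8);return (.5284+a*np.cos(r),.397+a*np.sin(r)),8
def sh(y): return tuple(inv(-.0005,y)[:2]),10.8
PL=dict(R0=tr(.075),R1=tr(0),R2=tr(-.075),P0=sh(.015),P1=sh(-.06),P2=sh(-.135))
def pick(k,n=8,start=None,zt=.19):
    (x,y),a=TL[k];plan([((x,y,zt),a,n),((x,y,.092),a,8)],start=start)
def place(k,zf,n=16):
    """from the present state (gripped low): up, across, down"""
    s=st();(x,y),a=PL[k];p=s[1];plan([((p[0],p[1],.20),s[2],8),((x,y,.20),a,n),((x,y,.092+zf+.001),a,8)])
E
python3 -c "
from h import *
pick('R0')"
```

```text
[[[-0.28,0.45,1.31],-0.03],[[-0.28,0.45,1.31],-0.03],[[-0.28,0.45,1.31],-0.03],[[-0.28,0.45,1.31],-0.03],[[-0.28,0.45,1.31],-0.03],[[-0.28,0.45,1.31],-0.03],[[-0.28,0.45,1.31],-0.03],[[-0.28,0.45,1.31],-0.03]]
[[[0.0,0.0,1.23],0.0],[[0.0,0.0,1.23],0.0],[[0.0,0.0,1.23],0.0],[[0.0,0.0,1.23],0.0],[[0.0,0.0,1.23],0.0],[[0.0,0.0,1.23],0.0],[[0.0,0.0,1.23],0.0],[[0.0,0.0,1.23],0.0]]
```

Request:
drive_tool(
  motion=[
    [[-0.3, 0.45, 1.3], 0],
    [[-0.3, 0.45, 1.3], 0],
    [[-0.3, 0.45, 1.3], 0],
    [[-0.3, 0.45, 1.3], 0],
    [[-0.3, 0.45, 1.3], 0],
    [[-0.3, 0.45, 1.3], 0],
    [[-0.2, 0.45, 1.3], 0],
    [[-0.2, 0.45, 1.4], 0],
  ],
  hand=3.5,
)

```text
time: 32.6
ee_pos: [0.593, 0.1464, 0.1888]
tool_rot: [[-0.187, 0.982, 0.0], [0.982, 0.187, 0.0], [0.0, 0.0, -1.0]]
contact_force: [0.4, 0.2, 0.5]
grip_width: 0.0349
gripper_force: 0.0
```

Run:
```python
from h import *
print(st());w=cam("wrist")
# predicted fin-top outline of R0 drawn for a check
(x,y),a=TL['R0'];r=np.radians(a);u=np.array([np.cos(r),np.sin(r),0]);v=np.array([-u[1],u[0],0])
q=proj(w,[np.array([x,y,.06])+i*.005*u+j*.023*v for i,j in((-1,-1),(1,-1),(1,1),(-1,1))])
im=cv2.polylines(w['color'].copy(),[q.astype(int)],True,(255,0,0),1);cv2.imwrite("pics/w7.png",im)
```

```text
(32.6, [0.593, 0.1464, 0.1888], 10.8, [0.4, 0.2, 0.5], 0.0349)
```

View pics/w7.png

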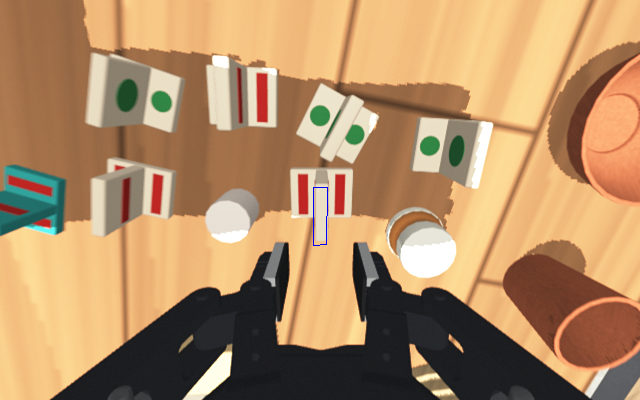

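R0's fin top (320,215) matches the prediction outline and lies between the fingers.

Request:
drive_tool(
  motion=[
    [[0, 0, 1.2], 0],
    [[0, 0, 1.2], 0],
    [[0, 0, 1.2], 0],
    [[0, 0, 1.2], 0],
    [[0, 0, 1.2], 0],
    [[0, 0, 1.2], 0],
    [[0, 0, 1.2], 0],
    [[0, 0, 1.2], 0],
  ],
)

```text
time: 33.45
ee_pos: [0.5925, 0.1465, 0.0929]
tool_rot: [[-0.187, 0.982, 0.0], [0.982, 0.187, 0.0], [-0.0, 0.0, -1.0]]
contact_force: [0.3, 0.6, -0.1]
grip_width: 0.0352
gripper_force: 0.0
```

Request:
drive_tool(
  motion=[
    [[0, 0, 0.1], 0],
    [[0, 0, 0], 0],
    [[0, 0, 0], 0],
    [[0, 0, 0], 0],
    [[0, 0, 0], 0],
    [[0, 0, 0], 0],
    [[0, 0, 0], 0],
    [[0, 0, 0], 0],
  ],
  hand=0.5,
)

```text
time: 34.25
ee_pos: [0.5925, 0.1465, 0.0929]
tool_rot: [[-0.187, 0.982, 0.0], [0.982, 0.187, -0.0], [-0.0, 0.0, -1.0]]
contact_force: [0.4, -0.2, -1.7]
grip_width: 0.0094
gripper_force: 60.3
```

```bash
python3 -c "
from h import *
s=st();print(s)
place('R0',.006)"
```

```text
(34.25, [0.5925, 0.1465, 0.0929], 10.8, [0.4, -0.2, -1.7], 0.0094)
[[[0.0,-0.0,-1.34],-0.0],[[0.0,-0.0,-1.34],-0.0],[[0.0,-0.0,-1.34],-0.0],[[0.0,-0.0,-1.34],-0.0],[[0.0,-0.0,-1.34],-0.0],[[0.0,-0.0,-1.34],-0.0],[[0.0,-0.0,-1.34],-0.0],[[0.0,-0.0,-1.34],-0.0]]
[[[1.59,0.37,-0.0],0.18],[[1.59,0.36,-0.0],0.18],[[1.59,0.36,-0.0],0.18],[[1.59,0.35,-0.0],0.18],[[1.59,0.35,-0.0],0.18],[[1.6,0.34,-0.0],0.18],[[1.6,0.34,-0.0],0.18],[[1.6,0.33,-0.0],0.18]]
[[[1.6,0.33,-0.0],0.18],[[1.6,0.32,-0.0],0.18],[[1.6,0.32,-0.0],0.18],[[1.6,0.31,-0.0],0.18],[[1.6,0.31,-0.0],0.18],[[1.6,0.3,-0.0],0.18],[[1.6,0.3,-0.0],0.18],[[1.61,0.29,-0.0],0.18]]
[[[0.0,0.0,1.26],0.0],[[0.0,0.0,1.26],0.0],[[0.0,0.0,1.26],0.0],[[0.0,0.0,1.26],0.0],[[0.0,0.0,1.26],0.0],[[0.0,0.0,1.26],0.0],[[0.0,0.0,1.26],0.0],[[0.0,0.0,1.26],0.0]]
```

Request:
drive_tool(
  motion=[
    [[0, 0, -1], 0],
    [[0, 0, -1.3], 0],
    [[0, 0, -1.4], 0],
    [[0, 0, -1.4], 0],
    [[0, 0, -1.4], 0],
    [[0, 0, -1.4], 0],
    [[0, 0, -1.4], 0],
    [[0, 0, -1.4], 0],
  ],
)

```text
time: 35.05
ee_pos: [0.5925, 0.1465, 0.2011]
tool_rot: [[-0.187, 0.982, 0.0], [0.982, 0.187, 0.0], [0.0, 0.0, -1.0]]
contact_force: [-1.7, -0.1, -1.0]
grip_width: 0.0095
gripper_force: 60.4
```

Request:
drive_tool(
  motion=[
    [[1.6, 0.35, 0], 0.2],
    [[1.6, 0.35, 0], 0.2],
    [[1.6, 0.35, 0], 0.2],
    [[1.6, 0.35, 0], 0.2],
    [[1.6, 0.35, 0], 0.2],
    [[1.6, 0.35, 0], 0.2],
    [[1.6, 0.35, 0], 0.2],
    [[1.6, 0.35, 0], 0.2],
  ],
)

```text
time: 35.85
ee_pos: [0.5977, 0.2788, 0.1998]
tool_rot: [[-0.159, 0.987, -0.0], [0.987, 0.159, -0.0], [-0.0, -0.0, -1.0]]
contact_force: [-0.1, -0.3, -0.8]
grip_width: 0.0094
gripper_force: 60.4
```

Request:
drive_tool(
  motion=[
    [[1.6, 0.3, 0], 0.2],
    [[1.6, 0.3, 0], 0.2],
    [[1.6, 0.3, 0], 0.2],
    [[1.6, 0.3, 0], 0.2],
    [[1.6, 0.3, 0], 0.2],
    [[1.6, 0.3, 0], 0.2],
    [[1.6, 0.3, 0], 0],
    [[1.6, 0.3, 0], 0],
  ],
)

```text
time: 36.65
ee_pos: [0.6024, 0.4088, 0.1998]
tool_rot: [[-0.139, 0.99, -0.0], [0.99, 0.139, -0.0], [-0.0, -0.0, -1.0]]
contact_force: [-1.0, 0.7, -0.7]
grip_width: 0.0095
gripper_force: 60.4
```

Run:
```python
from h import *
s=st();print(s,PL['R0'])
w=cam("wrist");t=cam("top")
for p in(w,t):
  for u,sc in pin(p,"tray_floor"):print(plane(p,u,.006).round(4),round(sc,2))
c=[(a,b) for a in(-.125,.125) for b in(-.075,.075)];r=np.radians(8)
q=proj(w,[[.5284+a*np.cos(r)-b*np.sin(r),.397+a*np.sin(r)+b*np.cos(r),.025] for a,b in c]).astype(int)
cv2.imwrite("pics/w8.png",cv2.polylines(w['color'].copy(),[q[[0,1,3,2]]],True,(255,0,0),1))
```

```text
(36.65, [0.6024, 0.4088, 0.1998], 8.0, [-1.0, 0.7, -0.7], 0.0095) ((np.float64(0.6026701051556178), np.float64(0.4074379825720049)), 8)
[[0.5303 0.3949 0.006 ]] 0.88
[[0.5262 0.4065 0.006 ]] 0.8
```

View pics/w8.png

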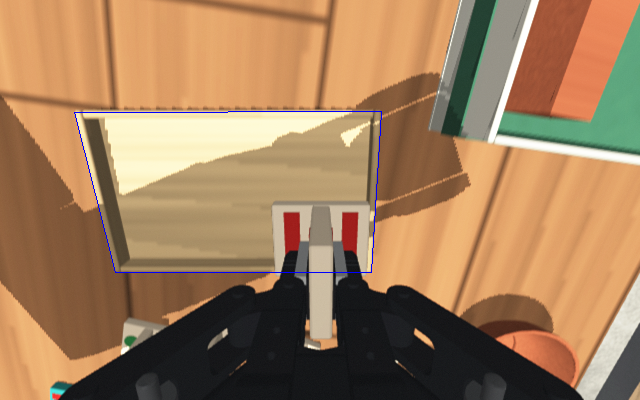

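The tray outline matches, and R0 is held upright over its right-hand part.

Request:
drive_tool(
  motion=[
    [[0, 0, 1.4], 0],
    [[0, 0, 1.4], 0],
    [[0, 0, 1.4], 0],
    [[0, 0, 1.4], 0],
    [[0, 0, 1.4], 0],
    [[0, 0, 1.4], 0],
    [[0, 0, 1], 0],
    [[0, 0, 0.6], 0],
  ],
)

```text
time: 37.65
ee_pos: [0.6023, 0.4074, 0.0985]
tool_rot: [[-0.139, 0.99, -0.001], [0.99, 0.139, -0.001], [-0.0, -0.001, -1.0]]
contact_force: [1.1, -0.5, -1.0]
grip_width: 0.0094
gripper_force: 60.5
```

Request:
drive_tool(
  motion=[
    [[0, 0, 0.1], 0],
    [[0, 0, 0], 0],
    [[0, 0, 0], 0],
    [[0, 0, 0], 0],
    [[0, 0, 0], 0],
    [[0, 0, 0], 0],
    [[0, 0, 0], 0],
    [[0, 0, 0], 0],
  ],
  hand=3.0,
)

```text
time: 38.45
ee_pos: [0.6025, 0.4075, 0.0989]
tool_rot: [[-0.139, 0.99, 0.0], [0.99, 0.139, 0.0], [0.0, 0.0, -1.0]]
contact_force: [0.4, -0.1, -0.5]
grip_width: 0.0301
gripper_force: 0.0
```

Request:
drive_tool(
  motion=[
    [[0, 0, -0.8], 0],
    [[0, 0, -1.2], 0],
    [[0, 0, -1.4], 0],
    [[0, 0, -1.4], 0],
    [[0, 0, -1.4], 0],
    [[0, 0, -1.4], 0],
    [[0, 0, -1.4], 0],
    [[0, 0, -1.1], 0],
  ],
)

```text
time: 39.25
ee_pos: [0.6026, 0.4076, 0.2015]
tool_rot: [[-0.139, 0.99, 0.001], [0.99, 0.139, 0.0], [0.0, 0.001, -1.0]]
contact_force: [-0.3, 0.4, 0.4]
grip_width: 0.0301
gripper_force: 0.0
```

```bash
cat >> h.py <<'E'
def chk(k):
    w=cam("wrist");t=cam("top")
    for n,p in(("w",w),("t",t)):
      for l in("pass0_c","reject0_c"):
        for u,sc in pin(p,l): print(n,l,u.round(0),round(sc,2),plane(p,u,.03).round(3)[0,:2])
E
python3 -c "
from h import *
print(st());chk(0)
pick('R1',16)"
```

```text
(39.25, [0.6026, 0.4076, 0.2015], 8.0, [-0.3, 0.4, 0.4], 0.0301)
w reject0_c [214. 355.] 0.72 [0.514 0.219]
t pass0_c [249. 136.] 0.91 [0.694 0.217]
t reject0_c [297. 275.] 0.91 [0.343 0.098]
t reject0_c [247. 207.] 0.86 [0.51  0.218]
[[[-1.11,-0.71,0.06],-0.0],[[-1.11,-0.71,0.06],-0.0],[[-1.11,-0.71,0.06],-0.0],[[-1.11,-0.71,0.06],-0.0],[[-1.11,-0.71,0.06],-0.0],[[-1.11,-0.71,0.06],-0.0],[[-1.11,-0.71,0.06],-0.0],[[-1.11,-0.71,0.06],-0.0]]
[[[-1.11,-0.71,0.06],-0.0],[[-1.11,-0.71,0.06],-0.0],[[-1.11,-0.71,0.06],-0.0],[[-1.11,-0.71,0.06],-0.0],[[-1.11,-0.71,0.06],-0.0],[[-1.11,-0.71,0.06],-0.0],[[-1.11,-0.71,0.06],-0.0],[[-1.11,-0.71,0.06],-0.0]]
[[[0.0,0.0,1.23],0.0],[[0.0,0.0,1.23],0.0],[[0.0,0.0,1.23],0.0],[[0.0,0.0,1.23],0.0],[[0.0,0.0,1.23],0.0],[[0.0,0.0,1.23],0.0],[[0.0,0.0,1.23],0.0],[[0.0,0.0,1.23],0.0]]
```

Request:
drive_tool(
  motion=[
    [[-2.2, -1.4, 0.1], 0],
    [[-2.2, -1.4, 0.1], 0],
    [[-2.2, -1.4, 0.1], 0],
    [[-2.2, -1.4, 0.1], 0],
    [[-2.2, -1.4, 0.1], 0],
    [[-2.2, -1.4, 0.1], 0],
    [[-2.3, -1.5, 0.2], 0],
    [[-2.3, -1.5, 0.2], 0],
  ],
)

```text
time: 40.35
ee_pos: [0.5135, 0.2144, 0.1892]
tool_rot: [[-0.139, 0.99, -0.001], [0.99, 0.139, -0.0], [-0.0, -0.001, -1.0]]
contact_force: [1.5, -1.1, 0.9]
grip_width: 0.0301
gripper_force: 0.0
```

Request:
drive_tool(
  motion=[
    [[0, 0, 1], 0],
    [[0, 0, 1.3], 0],
    [[0, 0, 1.3], 0],
    [[0, 0, 1.3], 0],
    [[0, 0, 1.3], 0],
    [[0, 0, 1.3], 0],
    [[0, 0, 1.3], 0],
    [[0, 0, 1], 0],
  ],
)

```text
time: 41.15
ee_pos: [0.5141, 0.2154, 0.0905]
tool_rot: [[-0.139, 0.99, -0.001], [0.99, 0.139, -0.0], [-0.0, -0.001, -1.0]]
contact_force: [-0.9, 0.5, 0.2]
grip_width: 0.0299
gripper_force: 0.0
```

Request:
drive_tool(
  motion=[
    [[0, 0, 0.1], 0],
    [[0, 0, 0], 0],
    [[0, 0, 0], 0],
    [[0, 0, 0], 0],
    [[0, 0, 0], 0],
    [[0, 0, 0], 0],
    [[0, 0, 0], 0],
    [[0, 0, 0], 0],
  ],
  hand=0.5,
)

```text
time: 41.95
ee_pos: [0.5143, 0.2154, 0.0909]
tool_rot: [[-0.139, 0.99, 0.0], [0.99, 0.139, 0.0], [0.0, 0.0, -1.0]]
contact_force: [-0.3, -0.4, -1.0]
grip_width: 0.0092
gripper_force: 60.3
```

```bash
python3 -c "
from h import *
s=st();print(s)
place('R1',.006)"
```

```text
(41.95, [0.5143, 0.2154, 0.0909], 8.0, [-0.3, -0.4, -1.0], 0.0092)
[[[-0.0,-0.0,-1.36],-0.0],[[-0.0,-0.0,-1.36],-0.0],[[-0.0,-0.0,-1.36],-0.0],[[-0.0,-0.0,-1.36],-0.0],[[-0.0,-0.0,-1.36],-0.0],[[-0.0,-0.0,-1.36],-0.0],[[-0.0,-0.0,-1.36],-0.0],[[-0.0,-0.0,-1.36],-0.0]]
[[[1.11,0.25,-0.0],-0.0],[[1.11,0.25,-0.0],-0.0],[[1.11,0.25,-0.0],-0.0],[[1.11,0.25,-0.0],-0.0],[[1.11,0.25,-0.0],-0.0],[[1.11,0.25,-0.0],-0.0],[[1.11,0.25,-0.0],-0.0],[[1.11,0.25,-0.0],-0.0]]
[[[1.11,0.25,-0.0],-0.0],[[1.11,0.25,-0.0],-0.0],[[1.11,0.25,-0.0],-0.0],[[1.11,0.25,-0.0],-0.0],[[1.11,0.25,-0.0],-0.0],[[1.11,0.25,-0.0],-0.0],[[1.11,0.25,-0.0],-0.0],[[1.11,0.25,-0.0],-0.0]]
[[[0.0,0.0,1.26],0.0],[[0.0,0.0,1.26],0.0],[[0.0,0.0,1.26],0.0],[[0.0,0.0,1.26],0.0],[[0.0,0.0,1.26],0.0],[[0.0,0.0,1.26],0.0],[[0.0,0.0,1.26],0.0],[[0.0,0.0,1.26],0.0]]
```

Request:
drive_tool(
  motion=[
    [[0, 0, -1.1], 0],
    [[0, 0, -1.4], 0],
    [[0, 0, -1.4], 0],
    [[0, 0, -1.4], 0],
    [[0, 0, -1.4], 0],
    [[0, 0, -1.4], 0],
    [[0, 0, -1.4], 0],
    [[0, 0, -1.4], 0],
  ],
)

```text
time: 42.75
ee_pos: [0.5143, 0.2154, 0.2011]
tool_rot: [[-0.139, 0.99, 0.0], [0.99, 0.139, 0.0], [0.0, 0.0, -1.0]]
contact_force: [0.1, -0.6, 0.5]
grip_width: 0.0091
gripper_force: 60.3
```

Request:
drive_tool(
  motion=[
    [[2.2, 0.5, 0], 0],
    [[2.2, 0.5, 0], 0],
    [[2.2, 0.5, 0], 0],
    [[2.2, 0.5, 0], 0],
    [[2.3, 0.5, 0], 0],
    [[2.3, 0.5, 0], 0],
    [[2.2, 0.5, 0], 0],
    [[2.2, 0.5, 0], 0],
  ],
)

```text
time: 43.55
ee_pos: [0.5291, 0.3982, 0.2004]
tool_rot: [[-0.139, 0.99, -0.0], [0.99, 0.139, -0.0], [-0.0, -0.0, -1.0]]
contact_force: [0.0, 0.6, -0.8]
grip_width: 0.009
gripper_force: 60.4
```

Request:
drive_tool(
  motion=[
    [[0, 0, 1.2], 0],
    [[0, 0, 1.4], 0],
    [[0, 0, 1.4], 0],
    [[0, 0, 1.4], 0],
    [[0, 0, 1.4], 0],
    [[0, 0, 1.4], 0],
    [[0, 0, 1.2], 0],
    [[0, 0, 0.8], 0],
  ],
)

```text
time: 44.35
ee_pos: [0.529, 0.3971, 0.0965]
tool_rot: [[-0.139, 0.99, -0.001], [0.99, 0.139, -0.001], [-0.0, -0.001, -1.0]]
contact_force: [0.2, -0.5, -0.3]
grip_width: 0.0097
gripper_force: 60.5
```

Request:
drive_tool(
  motion=[
    [[0, 0, 0], 0],
    [[0, 0, 0], 0],
    [[0, 0, 0], 0],
    [[0, 0, 0], 0],
    [[0, 0, 0], 0],
    [[0, 0, 0], 0],
    [[0, 0, 0], 0],
    [[0, 0, 0], 0],
  ],
  hand=3.0,
)

```text
time: 45.15
ee_pos: [0.5292, 0.3972, 0.0979]
tool_rot: [[-0.139, 0.99, 0.0], [0.99, 0.139, 0.0], [-0.0, 0.0, -1.0]]
contact_force: [0.1, 0.1, 0.2]
grip_width: 0.03
gripper_force: 0.0
```

Request:
drive_tool(
  motion=[
    [[0, 0, -0.8], 0],
    [[0, 0, -1.2], 0],
    [[0, 0, -1.4], 0],
    [[0, 0, -1.4], 0],
    [[0, 0, -1.4], 0],
    [[0, 0, -1.4], 0],
    [[0, 0, -1.4], 0],
    [[0, 0, -1.2], 0],
  ],
)

```text
time: 45.95
ee_pos: [0.5292, 0.3973, 0.2014]
tool_rot: [[-0.139, 0.99, 0.001], [0.99, 0.139, 0.0], [0.0, 0.001, -1.0]]
contact_force: [-0.5, 0.1, 0.9]
grip_width: 0.0297
gripper_force: 0.0
```

```bash
python3 -c "
from h import *
print(st());chk(0)
pick('R2',16)"
```

```text
(45.95, [0.5292, 0.3973, 0.2014], 8.0, [-0.5, 0.1, 0.9], 0.0297)
w pass0_c [444. 376.] 0.57 [0.693 0.213]
w reject0_c [318. 199.] 0.67 [0.528 0.397]
t pass0_c [251. 138.] 0.91 [0.689 0.212]
t pass0_c [171. 171.] 0.54 [0.606 0.41 ]
t reject0_c [294. 278.] 0.96 [0.336 0.106]
t reject0_c [177. 202.] 0.75 [0.527 0.393]
[[[-1.63,-0.84,0.06],0.66],[[-1.64,-0.82,0.06],0.66],[[-1.65,-0.8,0.06],0.66],[[-1.66,-0.78,0.06],0.66],[[-1.67,-0.77,0.06],0.66],[[-1.68,-0.75,0.06],0.66],[[-1.68,-0.73,0.06],0.66],[[-1.69,-0.71,0.06],0.66]]
[[[-1.7,-0.69,0.06],0.66],[[-1.71,-0.67,0.06],0.66],[[-1.72,-0.65,0.06],0.66],[[-1.72,-0.63,0.06],0.66],[[-1.73,-0.61,0.06],0.66],[[-1.74,-0.59,0.06],0.66],[[-1.74,-0.57,0.06],0.66],[[-1.75,-0.55,0.06],0.66]]
[[[0.0,0.0,1.23],-0.0],[[0.0,0.0,1.23],-0.0],[[0.0,0.0,1.23],-0.0],[[0.0,0.0,1.23],-0.0],[[0.0,0.0,1.23],-0.0],[[0.0,0.0,1.23],-0.0],[[0.0,0.0,1.23],-0.0],[[0.0,0.0,1.23],-0.0]]
```

Request:
drive_tool(
  motion=[
    [[-1.6, -0.85, 0.1], 0.65],
    [[-1.6, -0.85, 0.1], 0.65],
    [[-1.65, -0.8, 0.1], 0.65],
    [[-1.65, -0.8, 0.1], 0.65],
    [[-1.7, -0.75, 0.1], 0.65],
    [[-1.7, -0.75, 0.1], 0.65],
    [[-1.7, -0.7, 0.1], 0.65],
    [[-1.7, -0.7, 0.1], 0.65],
  ],
  hand=3.5,
)

```text
time: 47.05
ee_pos: [0.4802, 0.2579, 0.1912]
tool_rot: [[-0.048, 0.999, -0.001], [0.999, 0.048, -0.0], [-0.0, -0.001, -1.0]]
contact_force: [0.4, 0.6, -0.2]
grip_width: 0.0352
gripper_force: 0.0
```

Request:
drive_tool(
  motion=[
    [[-1.7, -0.7, 0], 0.65],
    [[-1.7, -0.7, 0], 0.65],
    [[-1.7, -0.65, 0], 0.65],
    [[-1.7, -0.6, 0], 0.65],
    [[-1.75, -0.6, 0], 0.65],
    [[-1.75, -0.6, 0], 0.65],
    [[-1.75, -0.55, 0], 0.7],
    [[-1.75, -0.55, 0], 0.7],
  ],
)

```text
time: 47.85
ee_pos: [0.4319, 0.1195, 0.1914]
tool_rot: [[0.044, 0.999, -0.001], [0.999, -0.044, -0.0], [-0.0, -0.001, -1.0]]
contact_force: [0.0, -0.4, 0.2]
grip_width: 0.0346
gripper_force: 0.0
```

```bash
cat >> h.py <<'E'
def draw(names,fn):
    w=cam("wrist");im=w['color'].copy()
    for k in names:
        (x,y),a=TL[k];r=np.radians(a);u=np.array([np.cos(r),np.sin(r),0]);v=np.array([-u[1],u[0],0])
        q=proj(w,[np.array([x,y,.06])+i*.005*u+j*.023*v for i,j in((-1,-1),(1,-1),(1,1),(-1,1))])
        cv2.polylines(im,[q.astype(int)],True,(255,0,0),1)
    cv2.imwrite(fn,im)
E
python3 -c "
from h import *
print(st());draw(['P0','P1','P2','R2'],'pics/w9.png')"
```

```text
(47.85, [0.4319, 0.1195, 0.1914], -2.5, [0.0, -0.4, 0.2], 0.0346)
```

View pics/w9.png

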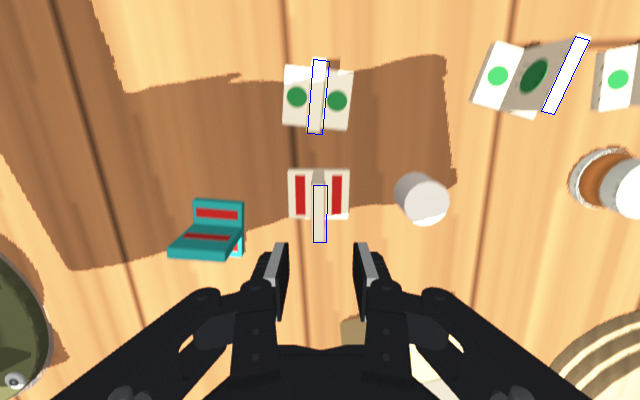

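All outlines fit: R2's fin is centred at (320,213), P2 at (317,97) and P1 at (567,75). Descending and gripping R2.

Request:
drive_tool(
  motion=[
    [[0, 0, 1], 0],
    [[0, 0, 1.3], 0],
    [[0, 0, 1.3], 0],
    [[0, 0, 1.3], 0],
    [[0, 0, 1.3], 0],
    [[0, 0, 1.3], 0],
    [[0, 0, 1.3], 0],
    [[0, 0, 1], 0],
  ],
)

```text
time: 48.7
ee_pos: [0.4321, 0.1207, 0.0923]
tool_rot: [[0.043, 0.999, -0.001], [0.999, -0.043, -0.0], [-0.0, -0.001, -1.0]]
contact_force: [0.3, -0.6, 0.2]
grip_width: 0.0348
gripper_force: 0.0
```

Request:
drive_tool(
  motion=[
    [[0, 0, 0.1], 0],
    [[0, 0, 0], 0],
    [[0, 0, 0], 0],
    [[0, 0, 0], 0],
    [[0, 0, 0], 0],
    [[0, 0, 0], 0],
    [[0, 0, 0], 0],
    [[0, 0, 0], 0],
  ],
  hand=0.5,
)

```text
time: 49.5
ee_pos: [0.4324, 0.1202, 0.0929]
tool_rot: [[0.044, 0.999, 0.0], [0.999, -0.044, 0.0], [0.0, 0.0, -1.0]]
contact_force: [0.1, 0.2, -2.0]
grip_width: 0.0091
gripper_force: 59.6
```

```bash
python3 -c "
from h import *
s=st();print(s)
place('R2',.006)"
```

```text
(49.5, [0.4324, 0.1202, 0.0929], -2.5, [0.1, 0.2, -2.0], 0.0091)
[[[0.0,0.0,-1.34],-0.0],[[0.0,0.0,-1.34],-0.0],[[0.0,0.0,-1.34],-0.0],[[0.0,0.0,-1.34],-0.0],[[0.0,0.0,-1.34],-0.0],[[0.0,0.0,-1.34],-0.0],[[0.0,0.0,-1.34],-0.0],[[0.0,0.0,-1.34],-0.0]]
[[[1.67,0.06,-0.0],-0.66],[[1.67,0.08,-0.0],-0.66],[[1.67,0.1,-0.0],-0.66],[[1.67,0.12,-0.0],-0.66],[[1.66,0.14,-0.0],-0.66],[[1.66,0.16,-0.0],-0.66],[[1.66,0.18,-0.0],-0.66],[[1.66,0.2,-0.0],-0.66]]
[[[1.66,0.22,-0.0],-0.66],[[1.65,0.23,-0.0],-0.66],[[1.65,0.25,-0.0],-0.66],[[1.65,0.27,-0.0],-0.66],[[1.64,0.29,-0.0],-0.66],[[1.64,0.31,-0.0],-0.66],[[1.64,0.33,-0.0],-0.66],[[1.63,0.35,-0.0],-0.66]]
[[[0.0,0.0,1.26],0.0],[[0.0,0.0,1.26],0.0],[[0.0,0.0,1.26],0.0],[[0.0,0.0,1.26],0.0],[[0.0,0.0,1.26],0.0],[[0.0,0.0,1.26],0.0],[[0.0,0.0,1.26],0.0],[[0.0,0.0,1.26],0.0]]
```

Request:
drive_tool(
  motion=[
    [[0, 0, -1], 0],
    [[0, 0, -1.4], 0],
    [[0, 0, -1.4], 0],
    [[0, 0, -1.4], 0],
    [[0, 0, -1.4], 0],
    [[0, 0, -1.4], 0],
    [[0, 0, -1.4], 0],
    [[0, 0, -1.4], 0],
  ],
)

```text
time: 50.3
ee_pos: [0.4323, 0.1202, 0.2022]
tool_rot: [[0.044, 0.999, 0.001], [0.999, -0.044, 0.0], [0.0, 0.001, -1.0]]
contact_force: [-0.7, 0.1, -1.3]
grip_width: 0.0095
gripper_force: 59.6
```

Request:
drive_tool(
  motion=[
    [[1.65, 0.05, 0], -0.65],
    [[1.65, 0.1, 0], -0.65],
    [[1.65, 0.1, 0], -0.65],
    [[1.65, 0.1, 0], -0.65],
    [[1.7, 0.15, 0], -0.65],
    [[1.65, 0.15, 0], -0.65],
    [[1.65, 0.2, 0], -0.65],
    [[1.65, 0.2, 0], -0.65],
  ],
)

```text
time: 51.1
ee_pos: [0.4435, 0.2536, 0.2014]
tool_rot: [[-0.047, 0.999, 0.0], [0.999, 0.047, 0.0], [0.0, 0.0, -1.0]]
contact_force: [0.3, -0.3, -1.0]
grip_width: 0.0093
gripper_force: 59.7
```

Request:
drive_tool(
  motion=[
    [[1.65, 0.2, 0], -0.65],
    [[1.65, 0.25, 0], -0.65],
    [[1.65, 0.25, 0], -0.65],
    [[1.65, 0.25, 0], -0.65],
    [[1.65, 0.3, 0], -0.65],
    [[1.65, 0.3, 0], -0.7],
    [[1.65, 0.35, 0], -0.7],
    [[1.65, 0.35, 0], -0.7],
  ],
)

```text
time: 51.9
ee_pos: [0.4543, 0.3876, 0.2007]
tool_rot: [[-0.141, 0.99, -0.0], [0.99, 0.141, -0.0], [-0.0, -0.0, -1.0]]
contact_force: [0.5, -0.7, -0.8]
grip_width: 0.0088
gripper_force: 59.8
```

Request:
drive_tool(
  motion=[
    [[0, 0, 1.2], 0],
    [[0, 0, 1.4], 0],
    [[0, 0, 1.4], 0],
    [[0, 0, 1.4], 0],
    [[0, 0, 1.4], 0],
    [[0, 0, 1.4], 0],
    [[0, 0, 1.2], 0],
    [[0, 0, 0.7], 0],
  ],
)

```text
time: 52.7
ee_pos: [0.4542, 0.3859, 0.0984]
tool_rot: [[-0.14, 0.99, -0.001], [0.99, 0.14, -0.001], [-0.001, -0.001, -1.0]]
contact_force: [0.2, 0.6, 5.7]
grip_width: 0.0095
gripper_force: 60.9
```

Request:
drive_tool(
  motion=[
    [[0, 0, 0], 0],
    [[0, 0, 0], 0],
    [[0, 0, 0], 0],
    [[0, 0, 0], 0],
    [[0, 0, 0], 0],
    [[0, 0, 0], 0],
    [[0, 0, 0], 0],
    [[0, 0, 0], 0],
  ],
  hand=3.0,
)

```text
time: 53.5
ee_pos: [0.4544, 0.3862, 0.0999]
tool_rot: [[-0.14, 0.99, 0.0], [0.99, 0.14, 0.0], [0.0, 0.0, -1.0]]
contact_force: [-1.2, -0.0, -0.6]
grip_width: 0.0301
gripper_force: 0.0
```

Request:
drive_tool(
  motion=[
    [[0, 0, -0.8], 0],
    [[0, 0, -1.2], 0],
    [[0, 0, -1.4], 0],
    [[0, 0, -1.4], 0],
    [[0, 0, -1.4], 0],
    [[0, 0, -1.4], 0],
    [[0, 0, -1.4], 0],
    [[0, 0, -1.0], 0],
  ],
)

```text
time: 54.3
ee_pos: [0.4545, 0.3863, 0.2015]
tool_rot: [[-0.14, 0.99, 0.001], [0.99, 0.14, 0.001], [0.001, 0.001, -1.0]]
contact_force: [-0.6, 0.3, -0.5]
grip_width: 0.03
gripper_force: 0.0
```

```bash
python3 -c "
from h import *
print(st(),PL['R2']);chk(0)
pick('P2',16)"
```

```text
(54.3, [0.4545, 0.3863, 0.2015], 8.0, [-0.6, 0.3, -0.5], 0.03) ((np.float64(0.4541298948443822), np.float64(0.3865620174279951)), 8)
w reject0_c [407. 194.] 0.76 [0.529 0.401]
t pass0_c [250. 138.] 0.9 [0.689 0.214]
t reject0_c [295. 279.] 0.78 [0.334 0.103]
t reject0_c [178. 202.] 0.61 [0.525 0.39 ]
[[[-1.12,-0.28,0.06],1.0],[[-1.13,-0.26,0.06],1.0],[[-1.13,-0.24,0.06],1.0],[[-1.13,-0.23,0.06],1.0],[[-1.14,-0.21,0.06],1.0],[[-1.14,-0.19,0.06],1.0],[[-1.14,-0.17,0.06],1.0],[[-1.15,-0.15,0.06],1.0]]
[[[-1.15,-0.13,0.06],1.0],[[-1.15,-0.11,0.06],1.0],[[-1.15,-0.08,0.06],1.0],[[-1.15,-0.06,0.06],1.0],[[-1.15,-0.04,0.06],1.0],[[-1.16,-0.02,0.06],1.0],[[-1.16,-0.0,0.06],1.0],[[-1.16,0.02,0.06],1.0]]
[[[0.0,0.0,1.23],0.0],[[0.0,0.0,1.23],0.0],[[0.0,0.0,1.23],0.0],[[0.0,0.0,1.23],0.0],[[0.0,0.0,1.23],0.0],[[0.0,0.0,1.23],0.0],[[0.0,0.0,1.23],0.0],[[0.0,0.0,1.23],0.0]]
```

Request:
drive_tool(
  motion=[
    [[-1.15, -0.3, 0.05], 1],
    [[-1.15, -0.25, 0.05], 1],
    [[-1.15, -0.25, 0.05], 1],
    [[-1.15, -0.25, 0.05], 1],
    [[-1.15, -0.2, 0.05], 1],
    [[-1.15, -0.2, 0.05], 1],
    [[-1.15, -0.15, 0.05], 1],
    [[-1.15, -0.15, 0.05], 1],
  ],
  hand=3.5,
)

```text
time: 55.4
ee_pos: [0.4441, 0.292, 0.1959]
tool_rot: [[0.001, 1.0, 0.0], [1.0, -0.001, 0.0], [0.0, 0.0, -1.0]]
contact_force: [0.4, 0.4, -0.1]
grip_width: 0.0351
gripper_force: 0.0
```

Request:
drive_tool(
  motion=[
    [[-1.15, -0.15, 0.05], 1],
    [[-1.15, -0.1, 0.05], 1],
    [[-1.15, -0.1, 0.05], 1],
    [[-1.15, -0.05, 0.05], 1],
    [[-1.15, -0.05, 0.05], 1],
    [[-1.1, 0, 0.05], 1],
    [[-1.1, 0, 0.1], 1],
    [[-1.1, 0, 0.1], 1],
  ],
)

```text
time: 56.2
ee_pos: [0.4342, 0.202, 0.1908]
tool_rot: [[0.14, 0.99, -0.0], [0.99, -0.14, -0.0], [-0.0, -0.0, -1.0]]
contact_force: [0.6, 0.3, 0.8]
grip_width: 0.0352
gripper_force: 0.0
```

Request:
drive_tool(
  motion=[
    [[0, 0, 1], 0],
    [[0, 0, 1.3], 0],
    [[0, 0, 1.3], 0],
    [[0, 0, 1.3], 0],
    [[0, 0, 1.3], 0],
    [[0, 0, 1.3], 0],
    [[0, 0, 1.3], 0],
    [[0, 0, 1.1], 0],
  ],
)

```text
time: 57.0
ee_pos: [0.4342, 0.2029, 0.0906]
tool_rot: [[0.138, 0.99, -0.001], [0.99, -0.138, -0.0], [-0.0, -0.001, -1.0]]
contact_force: [-0.3, -0.3, 0.2]
grip_width: 0.0352
gripper_force: 0.0
```

Request:
drive_tool(
  motion=[
    [[0, 0, 0], 0],
    [[0, 0, 0], 0],
    [[0, 0, 0], 0],
    [[0, 0, 0], 0],
    [[0, 0, 0], 0],
    [[0, 0, 0], 0],
    [[0, 0, 0], 0],
    [[0, 0, 0], 0],
  ],
  hand=0.5,
)

```text
time: 57.8
ee_pos: [0.4343, 0.2028, 0.0919]
tool_rot: [[0.139, 0.99, 0.0], [0.99, -0.139, -0.0], [-0.0, 0.0, -1.0]]
contact_force: [0.6, -1.2, -1.5]
grip_width: 0.0095
gripper_force: 59.4
```

```bash
python3 -c "
from h import *
s=st();print(s)
place('P2',.024,24)"
```

```text
(57.8, [0.4343, 0.2028, 0.0919], -8.0, [0.6, -1.2, -1.5], 0.0095)
[[[-0.0,-0.0,-1.35],0.0],[[-0.0,-0.0,-1.35],0.0],[[-0.0,-0.0,-1.35],0.0],[[-0.0,-0.0,-1.35],0.0],[[-0.0,-0.0,-1.35],0.0],[[-0.0,-0.0,-1.35],0.0],[[-0.0,-0.0,-1.35],0.0],[[-0.0,-0.0,-1.35],0.0]]
[[[-1.93,0.8,-0.0],-0.78],[[-1.94,0.78,-0.0],-0.78],[[-1.96,0.75,-0.0],-0.78],[[-1.97,0.72,-0.0],-0.78],[[-1.97,0.69,-0.0],-0.78],[[-1.98,0.67,-0.0],-0.78],[[-1.99,0.64,-0.0],-0.78],[[-2.0,0.61,-0.0],-0.78]]
[[[-2.01,0.59,-0.0],-0.78],[[-2.02,0.56,-0.0],-0.78],[[-2.03,0.53,-0.0],-0.78],[[-2.03,0.5,-0.0],-0.78],[[-2.04,0.48,-0.0],-0.78],[[-2.05,0.45,-0.0],-0.78],[[-2.05,0.42,-0.0],-0.78],[[-2.06,0.39,-0.0],-0.78]]
[[[-2.06,0.36,-0.0],-0.78],[[-2.07,0.33,-0.0],-0.78],[[-2.07,0.31,-0.0],-0.78],[[-2.08,0.28,-0.0],-0.78],[[-2.08,0.25,-0.0],-0.78],[[-2.08,0.22,-0.0],-0.78],[[-2.08,0.19,-0.0],-0.78],[[-2.09,0.16,-0.0],-0.78]]
[[[0.0,0.0,1.04],-0.0],[[0.0,0.0,1.04],-0.0],[[0.0,0.0,1.04],-0.0],[[0.0,0.0,1.04],-0.0],[[0.0,0.0,1.04],-0.0],[[0.0,0.0,1.04],-0.0],[[0.0,0.0,1.04],-0.0],[[0.0,0.0,1.04],-0.0]]
```

Request:
drive_tool(
  motion=[
    [[0, 0, -1], 0],
    [[0, 0, -1.4], 0],
    [[0, 0, -1.4], 0],
    [[0, 0, -1.4], 0],
    [[0, 0, -1.4], 0],
    [[0, 0, -1.4], 0],
    [[0, 0, -1.4], 0],
    [[0, 0, -1.4], 0],
  ],
)

```text
time: 58.6
ee_pos: [0.4342, 0.2028, 0.2012]
tool_rot: [[0.139, 0.99, 0.0], [0.99, -0.139, 0.0], [0.0, 0.0, -1.0]]
contact_force: [0.0, 0.2, -1.6]
grip_width: 0.0092
gripper_force: 59.5
```

Request:
drive_tool(
  motion=[
    [[-1.95, 0.8, 0], -0.8],
    [[-1.95, 0.8, 0], -0.8],
    [[-1.95, 0.75, 0], -0.8],
    [[-1.95, 0.7, 0], -0.8],
    [[-2, 0.7, 0], -0.8],
    [[-2, 0.65, 0], -0.8],
    [[-2, 0.65, 0], -0.8],
    [[-2, 0.6, 0], -0.8],
  ],
)

```text
time: 59.4
ee_pos: [0.4765, 0.0395, 0.2006]
tool_rot: [[0.027, 1.0, 0.001], [1.0, -0.027, 0.0], [0.0, 0.001, -1.0]]
contact_force: [-0.1, 1.0, -0.7]
grip_width: 0.0094
gripper_force: 59.6
```

Request:
drive_tool(
  motion=[
    [[-2, 0.6, 0], -0.8],
    [[-2, 0.55, 0], -0.8],
    [[-2, 0.55, 0], -0.8],
    [[-2.05, 0.5, 0], -0.8],
    [[-2.05, 0.5, 0], -0.8],
    [[-2.05, 0.45, 0], -0.8],
    [[-2.05, 0.4, 0], -0.8],
    [[-2.05, 0.4, 0], -0.8],
  ],
)

```text
time: 60.2
ee_pos: [0.5195, -0.1223, 0.2007]
tool_rot: [[-0.085, 0.996, 0.0], [0.996, 0.085, -0.0], [-0.0, 0.0, -1.0]]
contact_force: [-0.2, 0.1, -1.1]
grip_width: 0.0094
gripper_force: 59.7
```

Request:
drive_tool(
  motion=[
    [[-2.05, 0.35, 0], -0.8],
    [[-2.05, 0.35, 0], -0.8],
    [[-2.05, 0.3, 0], -0.8],
    [[-2.1, 0.3, 0], -0.8],
    [[-2.1, 0.25, 0], -0.8],
    [[-2.1, 0.2, 0], -0.8],
    [[-2.1, 0.2, 0], -0.4],
    [[-2.1, 0.15, 0], 0],
  ],
)

```text
time: 61.0
ee_pos: [0.5624, -0.2845, 0.2006]
tool_rot: [[-0.175, 0.985, 0.0], [0.985, 0.175, -0.0], [-0.0, 0.0, -1.0]]
contact_force: [-0.7, 0.3, -1.1]
grip_width: 0.0094
gripper_force: 59.7
```

```bash
python3 -c "
from h import *
s=st();print(s,PL['P2'],fx(s[1]))"
```

```text
(61.0, [0.5624, -0.2845, 0.2006], 10.1, [-0.7, 0.3, -1.1], 0.0094) ((np.float64(0.5602684007841097), np.float64(-0.28361507426312293)), 10.8) [ 0.0014 -0.1363]
```

Request:
drive_tool(
  motion=[
    [[0, -0.2, 1.2], -0.7],
    [[0, 0, 1.2], 0],
    [[0, 0, 1.2], 0],
    [[0, 0, 1.2], 0],
    [[0, 0, 1.2], 0],
    [[0, 0, 1], 0],
    [[0, 0, 0.8], 0],
    [[0, 0, 0.5], 0],
  ],
)

```text
time: 61.8
ee_pos: [0.5602, -0.284, 0.116]
tool_rot: [[-0.186, 0.982, -0.001], [0.982, 0.186, 0.0], [0.0, -0.0, -1.0]]
contact_force: [0.2, -0.6, -0.1]
grip_width: 0.009
gripper_force: 59.7
```

Request:
drive_tool(
  motion=[
    [[0, 0, 0], 0],
    [[0, 0, 0], 0],
    [[0, 0, 0], 0],
    [[0, 0, 0], 0],
    [[0, 0, 0], 0],
    [[0, 0, 0], 0],
    [[0, 0, 0], 0],
    [[0, 0, 0], 0],
  ],
  hand=3.0,
)

```text
time: 62.6
ee_pos: [0.5603, -0.2841, 0.1169]
tool_rot: [[-0.186, 0.982, 0.0], [0.982, 0.186, 0.0], [0.0, 0.0, -1.0]]
contact_force: [-0.4, 0.1, 0.7]
grip_width: 0.0299
gripper_force: 0.0
```

Request:
drive_tool(
  motion=[
    [[0, 0, -0.8], 0],
    [[0, 0, -1], 0],
    [[0, 0, -1.2], 0],
    [[0, 0, -1.2], 0],
    [[0, 0, -1.2], 0],
    [[0, 0, -1.2], 0],
    [[0, 0, -1.2], 0],
    [[0, 0, -0.5], 0],
  ],
)

```text
time: 63.4
ee_pos: [0.5605, -0.2842, 0.2016]
tool_rot: [[-0.186, 0.982, 0.002], [0.982, 0.186, -0.001], [-0.001, 0.001, -1.0]]
contact_force: [0.0, -0.1, 0.2]
grip_width: 0.0305
gripper_force: 0.0
```

```bash
python3 -c "
from h import *
print(st());chk(0)
pick('P1',24)"
```

```text
(63.4, [0.5605, -0.2842, 0.2016], 10.7, [0.0, -0.1, 0.2], 0.0305)
t pass0_c [252. 138.] 0.66 [0.688 0.208]
t reject0_c [173. 203.] 0.62 [0.523 0.402]
t reject0_c [298. 279.] 0.52 [0.335 0.095]
t reject0_c [178. 204.] 0.41 [0.523 0.39 ]
[[[1.99,0.52,0.04],1.11],[[2.0,0.48,0.04],1.11],[[2.01,0.45,0.04],1.11],[[2.02,0.41,0.04],1.11],[[2.02,0.37,0.04],1.11],[[2.03,0.33,0.04],1.11],[[2.04,0.29,0.04],1.11],[[2.04,0.25,0.04],1.11]]
[[[2.05,0.21,0.04],1.11],[[2.05,0.17,0.04],1.11],[[2.05,0.13,0.04],1.11],[[2.05,0.09,0.04],1.11],[[2.06,0.05,0.04],1.11],[[2.06,0.01,0.04],1.11],[[2.06,-0.03,0.04],1.11],[[2.05,-0.07,0.04],1.11]]
[[[2.05,-0.11,0.04],1.11],[[2.05,-0.15,0.04],1.11],[[2.05,-0.19,0.04],1.11],[[2.04,-0.23,0.04],1.11],[[2.04,-0.27,0.04],1.11],[[2.03,-0.31,0.04],1.11],[[2.03,-0.35,0.04],1.11],[[2.02,-0.39,0.04],1.11]]
[[[0.0,0.0,1.23],0.0],[[0.0,0.0,1.23],0.0],[[0.0,0.0,1.23],0.0],[[0.0,0.0,1.23],0.0],[[0.0,0.0,1.23],0.0],[[0.0,0.0,1.23],0.0],[[0.0,0.0,1.23],0.0],[[0.0,0.0,1.23],0.0]]
```

Request:
drive_tool(
  motion=[
    [[2, 0.5, 0], 1.1],
    [[2, 0.5, 0], 1.1],
    [[2, 0.45, 0], 1.1],
    [[2, 0.4, 0], 1.1],
    [[2, 0.35, 0], 1.1],
    [[2.05, 0.35, 0], 1.1],
    [[2.05, 0.3, 0], 1.1],
    [[2.05, 0.25, 0], 1.1],
  ],
  hand=3.5,
)

```text
time: 64.5
ee_pos: [0.5716, -0.119, 0.1994]
tool_rot: [[-0.033, 0.999, -0.001], [0.999, 0.033, 0.0], [0.0, -0.001, -1.0]]
contact_force: [0.1, -0.0, -0.0]
grip_width: 0.0352
gripper_force: 0.0
```

Request:
drive_tool(
  motion=[
    [[2.05, 0.2, 0], 1.1],
    [[2.05, 0.15, 0], 1.1],
    [[2.05, 0.15, 0], 1.1],
    [[2.05, 0.1, 0], 1.1],
    [[2.05, 0.05, 0], 1.1],
    [[2.05, 0, 0], 1.1],
    [[2.05, -0.05, 0], 1.1],
    [[2.05, -0.05, 0], 1.1],
  ],
)

```text
time: 65.3
ee_pos: [0.5826, 0.0448, 0.1994]
tool_rot: [[0.12, 0.993, -0.001], [0.993, -0.12, -0.0], [-0.0, -0.001, -1.0]]
contact_force: [-0.3, -0.2, -0.4]
grip_width: 0.035
gripper_force: 0.0
```

Request:
drive_tool(
  motion=[
    [[2.05, -0.1, 0], 1.1],
    [[2.05, -0.15, 0], 1.1],
    [[2.05, -0.2, 0.1], 1.1],
    [[2.05, -0.25, 0.2], 1.1],
    [[2.05, -0.3, 0.2], 1.1],
    [[2.05, -0.3, 0.2], 1.1],
    [[2.05, -0.35, 0.2], 1.1],
    [[2.05, -0.4, 0.2], 1.1],
  ],
)

```text
time: 66.1
ee_pos: [0.593, 0.2099, 0.1882]
tool_rot: [[0.271, 0.963, -0.001], [0.963, -0.271, -0.0], [-0.001, -0.001, -1.0]]
contact_force: [0.2, -0.8, 0.2]
grip_width: 0.0352
gripper_force: 0.0
```

```bash
python3 -c "
from h import *
print(st());pick('P1',8);draw(['P0','P1'],'pics/w10.png')"
```

```text
(66.1, [0.593, 0.2099, 0.1882], -15.7, [0.2, -0.8, 0.2], 0.0352)
[[[-0.01,0.03,-0.02],0.04],[[-0.01,0.03,-0.02],0.04],[[-0.01,0.03,-0.02],0.04],[[-0.01,0.03,-0.02],0.04],[[-0.01,0.03,-0.02],0.04],[[-0.01,0.03,-0.02],0.04],[[-0.01,0.03,-0.02],0.04],[[-0.01,0.03,-0.02],0.04]]
[[[0.0,0.0,1.23],0.0],[[0.0,0.0,1.23],0.0],[[0.0,0.0,1.23],0.0],[[0.0,0.0,1.23],0.0],[[0.0,0.0,1.23],0.0],[[0.0,0.0,1.23],0.0],[[0.0,0.0,1.23],0.0],[[0.0,0.0,1.23],0.0]]
```

View pics/w10.png

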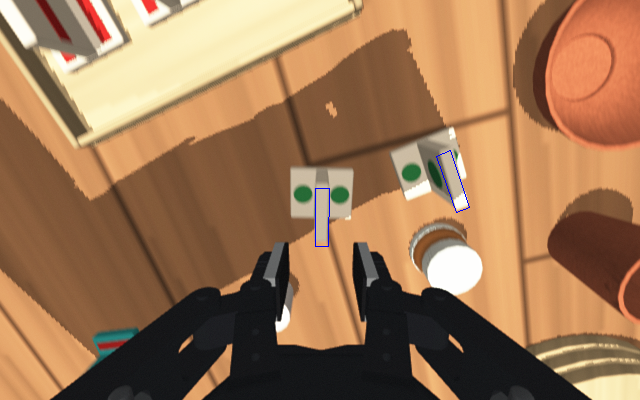

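P1's fin at (322,217) is centred between the fingers, and P0's outline also fits.

Request:
drive_tool(
  motion=[
    [[0, 0.2, 1], 0],
    [[0, 0, 1.3], 0],
    [[0, 0, 1.3], 0],
    [[0, 0, 1.3], 0],
    [[0, 0, 1.3], 0],
    [[0, 0, 1.3], 0],
    [[0, 0, 1.3], 0],
    [[0, 0, 0.9], 0],
  ],
)

```text
time: 66.95
ee_pos: [0.5948, 0.2085, 0.0904]
tool_rot: [[0.27, 0.963, -0.001], [0.963, -0.27, -0.0], [-0.001, -0.001, -1.0]]
contact_force: [-0.0, -0.3, 0.9]
grip_width: 0.0347
gripper_force: 0.0
```

Request:
drive_tool(
  motion=[
    [[0, 0, 0], 0],
    [[0, 0, 0], 0],
    [[0, 0, 0], 0],
    [[0, 0, 0], 0],
    [[0, 0, 0], 0],
    [[0, 0, 0], 0],
    [[0, 0, 0], 0],
    [[0, 0, 0], 0],
  ],
  hand=0.5,
)

```text
time: 67.75
ee_pos: [0.595, 0.2086, 0.0919]
tool_rot: [[0.27, 0.963, 0.0], [0.963, -0.27, 0.0], [0.0, 0.0, -1.0]]
contact_force: [-0.4, 1.0, -1.9]
grip_width: 0.0094
gripper_force: 60.2
```

```bash
python3 -c "
from h import *
s=st();print(s)
place('P1',.024,16)"
```

```text
(67.75, [0.595, 0.2086, 0.0919], -15.7, [-0.4, 1.0, -1.9], 0.0094)
[[[0.0,-0.0,-1.35],0.0],[[0.0,-0.0,-1.35],0.0],[[0.0,-0.0,-1.35],0.0],[[0.0,-0.0,-1.35],0.0],[[0.0,-0.0,-1.35],0.0],[[0.0,-0.0,-1.35],0.0],[[0.0,-0.0,-1.35],0.0],[[0.0,-0.0,-1.35],0.0]]
[[[-2.6,0.41,-0.0],-1.66],[[-2.61,0.34,-0.0],-1.66],[[-2.62,0.26,-0.0],-1.66],[[-2.63,0.19,-0.0],-1.66],[[-2.63,0.11,-0.0],-1.66],[[-2.63,0.03,-0.0],-1.66],[[-2.63,-0.04,-0.0],-1.66],[[-2.63,-0.12,-0.0],-1.66]]
[[[-2.63,-0.19,-0.0],-1.66],[[-2.62,-0.27,-0.0],-1.66],[[-2.61,-0.35,-0.0],-1.66],[[-2.6,-0.42,-0.0],-1.66],[[-2.59,-0.5,-0.0],-1.66],[[-2.57,-0.57,-0.0],-1.66],[[-2.55,-0.64,-0.0],-1.66],[[-2.53,-0.72,-0.0],-1.66]]
[[[0.0,0.0,1.04],-0.0],[[0.0,0.0,1.04],-0.0],[[0.0,0.0,1.04],-0.0],[[0.0,0.0,1.04],-0.0],[[0.0,0.0,1.04],-0.0],[[0.0,0.0,1.04],-0.0],[[0.0,0.0,1.04],-0.0],[[0.0,0.0,1.04],-0.0]]
```

Request:
drive_tool(
  motion=[
    [[0, 0, -1], 0],
    [[0, 0, -1.4], 0],
    [[0, 0, -1.4], 0],
    [[0, 0, -1.4], 0],
    [[0, 0, -1.4], 0],
    [[0, 0, -1.4], 0],
    [[0, 0, -1.4], 0],
    [[0, 0, -1.4], 0],
  ],
)

```text
time: 68.55
ee_pos: [0.595, 0.2086, 0.2011]
tool_rot: [[0.27, 0.963, 0.0], [0.963, -0.27, 0.0], [0.0, 0.0, -1.0]]
contact_force: [-0.4, -0.1, -0.8]
grip_width: 0.0091
gripper_force: 60.2
```

Request:
drive_tool(
  motion=[
    [[-2.6, 0.4, 0], -1.65],
    [[-2.6, 0.35, 0], -1.65],
    [[-2.6, 0.25, 0], -1.65],
    [[-2.65, 0.2, 0], -1.65],
    [[-2.65, 0.1, 0], -1.65],
    [[-2.65, 0.05, 0], -1.65],
    [[-2.6, -0.05, 0], -1.65],
    [[-2.6, -0.1, 0], -1.65],
  ],
)

```text
time: 69.35
ee_pos: [0.5706, -0.0014, 0.2005]
tool_rot: [[0.042, 0.999, 0.0], [0.999, -0.042, -0.0], [-0.0, 0.0, -1.0]]
contact_force: [0.7, -0.5, -0.8]
grip_width: 0.0095
gripper_force: 60.4
```

Request:
drive_tool(
  motion=[
    [[-2.6, -0.2, 0], -1.65],
    [[-2.6, -0.25, 0], -1.65],
    [[-2.6, -0.35, 0], -1.65],
    [[-2.6, -0.4, 0], -1.65],
    [[-2.6, -0.5, 0], -1.65],
    [[-2.6, -0.6, 0], -1.7],
    [[-2.55, -0.65, 0], -1.7],
    [[-2.55, -0.7, 0], -1.7],
  ],
)

```text
time: 70.15
ee_pos: [0.5462, -0.2106, 0.2005]
tool_rot: [[-0.19, 0.982, 0.0], [0.982, 0.19, -0.0], [-0.0, 0.0, -1.0]]
contact_force: [0.7, 0.6, -0.7]
grip_width: 0.0091
gripper_force: 60.4
```

```bash
python3 -c "
from h import *
s=st();print(s,PL['P1'],fx(s[1]))"
```

```text
(70.15, [0.5462, -0.2106, 0.2005], 11.0, [0.7, 0.6, -0.7], 0.0091) ((np.float64(0.5459577261308688), np.float64(-0.20999303550454812)), 10.8) [-0.0004 -0.0606]
```

Request:
drive_tool(
  motion=[
    [[0, 0, 1.2], 0],
    [[0, 0, 1.2], 0],
    [[0, 0, 1.2], 0],
    [[0, 0, 1.2], 0],
    [[0, 0, 1.2], 0],
    [[0, 0, 1], 0],
    [[0, 0, 0.8], 0],
    [[0, 0, 0.5], 0],
  ],
)

```text
time: 70.95
ee_pos: [0.5463, -0.2094, 0.116]
tool_rot: [[-0.189, 0.982, -0.001], [0.982, 0.189, 0.0], [0.0, -0.001, -1.0]]
contact_force: [0.3, -0.9, -0.8]
grip_width: 0.0092
gripper_force: 60.4
```

Request:
drive_tool(
  motion=[
    [[0, 0, 0], 0],
    [[0, 0, 0], 0],
    [[0, 0, 0], 0],
    [[0, 0, 0], 0],
    [[0, 0, 0], 0],
    [[0, 0, 0], 0],
    [[0, 0, 0], 0],
    [[0, 0, 0], 0],
  ],
  hand=3.0,
)

```text
time: 71.75
ee_pos: [0.5464, -0.2095, 0.1169]
tool_rot: [[-0.189, 0.982, 0.0], [0.982, 0.189, -0.0], [-0.0, 0.0, -1.0]]
contact_force: [0.2, 0.3, 0.0]
grip_width: 0.0297
gripper_force: 0.0
```

Request:
drive_tool(
  motion=[
    [[0, 0, -0.8], 0],
    [[0, 0, -1], 0],
    [[0, 0, -1.2], 0],
    [[0, 0, -1.2], 0],
    [[0, 0, -1.2], 0],
    [[0, 0, -1.2], 0],
    [[0, 0, -1.2], 0],
    [[0, 0, -0.5], 0],
  ],
)

```text
time: 72.55
ee_pos: [0.5467, -0.2097, 0.2015]
tool_rot: [[-0.189, 0.982, 0.002], [0.982, 0.189, -0.001], [-0.001, 0.001, -1.0]]
contact_force: [-1.1, 0.1, -0.3]
grip_width: 0.0302
gripper_force: 0.0
```

```bash
python3 -c "
from h import *
print(st());chk(0)
pick('P0',24)"
```

```text
(72.55, [0.5467, -0.2097, 0.2015], 10.9, [-1.1, 0.1, -0.3], 0.0302)
t pass0_c [251. 138.] 0.78 [0.689 0.21 ]
t reject0_c [175. 200.] 0.96 [0.533 0.398]
t reject0_c [298. 276.] 0.56 [0.34  0.095]
t reject0_c [287. 204.] 0.55 [0.515 0.121]
t reject0_c [250. 137.] 0.54 [0.692 0.214]
[[[1.6,0.92,0.04],0.04],[[1.6,0.92,0.04],0.04],[[1.6,0.92,0.04],0.04],[[1.6,0.92,0.04],0.04],[[1.6,0.92,0.04],0.04],[[1.6,0.92,0.04],0.04],[[1.6,0.92,0.04],0.04],[[1.6,0.92,0.04],0.04]]
[[[1.6,0.92,0.04],0.04],[[1.61,0.92,0.04],0.04],[[1.61,0.91,0.04],0.04],[[1.61,0.91,0.04],0.04],[[1.61,0.91,0.04],0.04],[[1.61,0.91,0.04],0.04],[[1.61,0.91,0.04],0.04],[[1.61,0.91,0.04],0.04]]
[[[1.61,0.91,0.04],0.04],[[1.61,0.91,0.04],0.04],[[1.61,0.91,0.04],0.04],[[1.61,0.91,0.04],0.04],[[1.61,0.9,0.04],0.04],[[1.61,0.9,0.04],0.04],[[1.61,0.9,0.04],0.04],[[1.61,0.9,0.04],0.04]]
[[[0.0,0.0,1.23],0.0],[[0.0,0.0,1.23],0.0],[[0.0,0.0,1.23],0.0],[[0.0,0.0,1.23],0.0],[[0.0,0.0,1.23],0.0],[[0.0,0.0,1.23],0.0],[[0.0,0.0,1.23],0.0],[[0.0,0.0,1.23],0.0]]
```

Request:
drive_tool(
  motion=[
    [[2.4, 1.4, 0], 0],
    [[2.4, 1.4, 0], 0],
    [[2.4, 1.4, 0], 0],
    [[2.4, 1.4, 0], 0],
    [[2.4, 1.4, 0], 0],
    [[2.4, 1.4, 0], 0],
    [[2.4, 1.4, 0], 0],
    [[2.4, 1.4, 0], 0],
  ],
  hand=3.5,
)

```text
time: 73.65
ee_pos: [0.6202, 0.0013, 0.1993]
tool_rot: [[-0.189, 0.982, -0.001], [0.982, 0.189, 0.0], [0.0, -0.001, -1.0]]
contact_force: [0.5, -0.0, -0.4]
grip_width: 0.0349
gripper_force: 0.0
```

Request:
drive_tool(
  motion=[
    [[2.4, 1.35, 0.1], 0],
    [[2.4, 1.35, 0.1], 0],
    [[2.4, 1.35, 0.1], 0],
    [[2.4, 1.35, 0.1], 0],
    [[2.4, 1.3, 0.1], 0],
    [[2.4, 1.3, 0.1], 0],
    [[2.45, 1.3, 0.2], 0.4],
    [[2.4, 1.3, 0.2], 0.4],
  ],
)

```text
time: 74.45
ee_pos: [0.6881, 0.2103, 0.1891]
tool_rot: [[-0.175, 0.985, -0.001], [0.985, 0.175, -0.0], [-0.0, -0.001, -1.0]]
contact_force: [0.7, -0.6, 0.1]
grip_width: 0.035
gripper_force: 0.0
```

```bash
python3 -c "
from h import *
print(st());pick('P0',8)
w=cam('wrist')
for u,sc in pin(w,'pass0_c'): print(u,sc,plane(w,u,.03))"
```

```text
(74.45, [0.6881, 0.2103, 0.1891], 10.1, [0.7, -0.6, 0.1], 0.035)
[[[-0.02,0.04,-0.01],0.01],[[-0.02,0.04,-0.01],0.01],[[-0.02,0.04,-0.01],0.01],[[-0.02,0.04,-0.01],0.01],[[-0.02,0.04,-0.01],0.01],[[-0.02,0.04,-0.01],0.01],[[-0.02,0.04,-0.01],0.01],[[-0.02,0.04,-0.01],0.01]]
[[[0.0,0.0,1.23],0.0],[[0.0,0.0,1.23],0.0],[[0.0,0.0,1.23],0.0],[[0.0,0.0,1.23],0.0],[[0.0,0.0,1.23],0.0],[[0.0,0.0,1.23],0.0],[[0.0,0.0,1.23],0.0],[[0.0,0.0,1.23],0.0]]
[326.4  202.48] 0.73 [[0.69283324 0.21205435 0.03      ]]
```

Request:
drive_tool(
  motion=[
    [[-0.1, 0.35, 1], 0],
    [[0, 0, 1.3], 0],
    [[0, 0, 1.3], 0],
    [[0, 0, 1.3], 0],
    [[0, 0, 1.3], 0],
    [[0, 0, 1.3], 0],
    [[0, 0, 1.3], 0],
    [[0, 0, 1], 0],
  ],
)

```text
time: 75.35
ee_pos: [0.6914, 0.2087, 0.0904]
tool_rot: [[-0.175, 0.985, -0.001], [0.985, 0.175, -0.0], [-0.0, -0.001, -1.0]]
contact_force: [0.6, 0.0, -0.5]
grip_width: 0.0349
gripper_force: 0.0
```

Request:
drive_tool(
  motion=[
    [[0, 0, 0], 0],
    [[0, 0, 0], 0],
    [[0, 0, 0], 0],
    [[0, 0, 0], 0],
    [[0, 0, 0], 0],
    [[0, 0, 0], 0],
    [[0, 0, 0], 0],
    [[0, 0, 0], 0],
  ],
  hand=0.5,
)

```text
time: 76.15
ee_pos: [0.6917, 0.2088, 0.0919]
tool_rot: [[-0.175, 0.985, 0.0], [0.985, 0.175, 0.0], [-0.0, 0.0, -1.0]]
contact_force: [-0.2, 0.3, -1.5]
grip_width: 0.0096
gripper_force: 60.4
```

```bash
python3 -c "
from h import *
s=st();print(s)
place('P0',.024,16)"
```

```text
(76.15, [0.6917, 0.2088, 0.0919], 10.1, [-0.2, 0.3, -1.5], 0.0096)
[[[0.0,0.0,-1.35],-0.0],[[0.0,0.0,-1.35],-0.0],[[0.0,0.0,-1.35],-0.0],[[0.0,0.0,-1.35],-0.0],[[0.0,0.0,-1.35],-0.0],[[0.0,0.0,-1.35],-0.0],[[0.0,0.0,-1.35],-0.0],[[0.0,0.0,-1.35],-0.0]]
[[[-1.95,-1.36,-0.0],-0.04],[[-1.95,-1.36,-0.0],-0.04],[[-1.95,-1.37,-0.0],-0.04],[[-1.95,-1.37,-0.0],-0.04],[[-1.94,-1.37,-0.0],-0.04],[[-1.94,-1.37,-0.0],-0.04],[[-1.94,-1.37,-0.0],-0.04],[[-1.94,-1.37,-0.0],-0.04]]
[[[-1.94,-1.38,-0.0],-0.04],[[-1.94,-1.38,-0.0],-0.04],[[-1.94,-1.38,-0.0],-0.04],[[-1.94,-1.38,-0.0],-0.04],[[-1.94,-1.38,-0.0],-0.04],[[-1.93,-1.38,-0.0],-0.04],[[-1.93,-1.38,-0.0],-0.04],[[-1.93,-1.39,-0.0],-0.04]]
[[[0.0,0.0,1.04],-0.0],[[0.0,0.0,1.04],-0.0],[[0.0,0.0,1.04],-0.0],[[0.0,0.0,1.04],-0.0],[[0.0,0.0,1.04],-0.0],[[0.0,0.0,1.04],-0.0],[[0.0,0.0,1.04],-0.0],[[0.0,0.0,1.04],-0.0]]
```

Request:
drive_tool(
  motion=[
    [[0, 0, -1], 0],
    [[0, 0, -1.4], 0],
    [[0, 0, -1.4], 0],
    [[0, 0, -1.4], 0],
    [[0, 0, -1.4], 0],
    [[0, 0, -1.4], 0],
    [[0, 0, -1.4], 0],
    [[0, 0, -1.4], 0],
  ],
)

```text
time: 76.95
ee_pos: [0.6917, 0.2087, 0.2011]
tool_rot: [[-0.175, 0.985, 0.0], [0.985, 0.175, -0.0], [-0.0, 0.0, -1.0]]
contact_force: [0.1, -0.5, -0.5]
grip_width: 0.0095
gripper_force: 60.4
```

Request:
drive_tool(
  motion=[
    [[-1.95, -1.35, 0], 0],
    [[-1.95, -1.35, 0], 0],
    [[-1.95, -1.35, 0], 0],
    [[-1.95, -1.35, 0], 0],
    [[-1.95, -1.4, 0], 0],
    [[-1.95, -1.4, 0], 0],
    [[-1.95, -1.4, 0], 0],
    [[-1.95, -1.4, 0], 0],
  ],
)

```text
time: 77.75
ee_pos: [0.6102, 0.0351, 0.2005]
tool_rot: [[-0.175, 0.985, 0.0], [0.985, 0.175, -0.0], [-0.0, 0.0, -1.0]]
contact_force: [0.7, 0.7, -1.2]
grip_width: 0.0094
gripper_force: 60.7
```

Request:
drive_tool(
  motion=[
    [[-1.95, -1.35, 0], 0],
    [[-1.95, -1.35, 0], 0],
    [[-1.95, -1.35, 0], 0],
    [[-1.95, -1.35, 0], 0],
    [[-1.95, -1.4, 0], 0],
    [[-1.9, -1.4, 0], 0],
    [[-1.9, -1.4, 0], -0.3],
    [[-1.9, -1.4, 0], -0.4],
  ],
)

```text
time: 78.55
ee_pos: [0.5291, -0.1364, 0.2006]
tool_rot: [[-0.187, 0.982, 0.0], [0.982, 0.187, -0.0], [-0.0, 0.0, -1.0]]
contact_force: [0.1, -0.7, -0.8]
grip_width: 0.0096
gripper_force: 60.7
```

```bash
python3 -c "
from h import *
s=st();print(s,PL['P0'],fx(s[1]))"
```

```text
(78.55, [0.5291, -0.1364, 0.2006], 10.8, [0.1, -0.7, -0.8], 0.0096) ((np.float64(0.531647051477628), np.float64(-0.1363709967459733)), 10.8) [-0.003   0.0155]
```

Request:
drive_tool(
  motion=[
    [[0, 0.2, 1.2], 0],
    [[0, 0, 1.2], 0],
    [[0, 0, 1.2], 0],
    [[0, 0, 1.2], 0],
    [[0, 0, 1.2], 0],
    [[0, 0, 1], 0],
    [[0, 0, 0.8], 0],
    [[0, 0, 0.5], 0],
  ],
)

```text
time: 79.35
ee_pos: [0.5314, -0.135, 0.116]
tool_rot: [[-0.187, 0.982, -0.001], [0.982, 0.187, 0.0], [0.0, -0.001, -1.0]]
contact_force: [-0.5, -0.9, -1.1]
grip_width: 0.0093
gripper_force: 60.7
```

Request:
drive_tool(
  motion=[
    [[0, 0, 0], 0],
    [[0, 0, 0], 0],
    [[0, 0, 0], 0],
    [[0, 0, 0], 0],
    [[0, 0, 0], 0],
    [[0, 0, 0], 0],
    [[0, 0, 0], 0],
    [[0, 0, 0], 0],
  ],
  hand=3.0,
)

```text
time: 80.15
ee_pos: [0.5315, -0.1351, 0.1169]
tool_rot: [[-0.187, 0.982, -0.0], [0.982, 0.187, -0.0], [0.0, -0.0, -1.0]]
contact_force: [-0.2, -0.4, -0.3]
grip_width: 0.0298
gripper_force: 0.0
```

Request:
drive_tool(
  motion=[
    [[0, 0, -0.8], 0],
    [[0, 0, -1.5], 0],
    [[0, 0, -2.2], 0],
    [[0, 0, -2.5], 0],
    [[0, 0, -2.5], 0],
    [[0, 0, -2.5], 0],
    [[0, 0, -2.5], 0],
    [[0, 0, -2], 0],
  ],
)

```text
time: 80.95
ee_pos: [0.5314, -0.1351, 0.285]
tool_rot: [[-0.187, 0.982, 0.002], [0.982, 0.187, -0.001], [-0.001, 0.002, -1.0]]
contact_force: [0.5, -0.6, -0.5]
grip_width: 0.0298
gripper_force: 0.0
```

Run:
```python
from h import *
print(st());w=cam("wrist")
r,sc=rect(w,"brick_c",.05);print(r,sc,fx([r[0][0]/1e3,r[0][1]/1e3,0]))
for u,sc in pin(w,"brick_c"): X=plane(w,u,.025)[0];print(u,sc,X,fx([X[0],X[1],0]))
cv2.imwrite("pics/w11.png",w['color'])
```

```text
(80.95, [0.5314, -0.1351, 0.285], 10.8, [0.5, -0.6, -0.5], 0.0298)
((507.468505859375, -37.1542854309082), (117.14552307128906, 51.53696823120117), 14.106486320495605) 0.78 [-0.0053  0.117 ]
[313.984  83.72 ] 0.55 [ 0.5065679  -0.03739552  0.025     ] [-0.0062  0.1169]
```

View pics/w11.png

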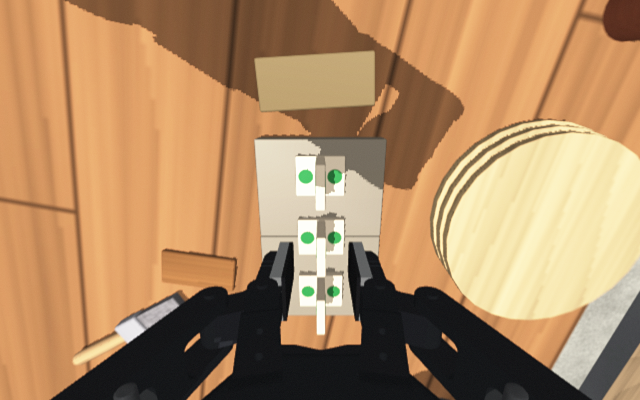

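The three pass tiles stand upright on the shelf at (320,178), (320,238) and (320,292). The brick at (316,81) is skewed ~3° and 5 mm off in x. I'll grip it high, square and centre it with a gap left, then push it flush low down from behind.

Run:
```python
from h import *
plan([((.507,-.0373,.19),-76,16),((.507,-.0373,.105),-76,8)])
p=inv(-.0005,.097,.110);print(p)
plan([(p,-79.2,8)],start=((.507,-.0373,.11),-76))
```

```text
[[[0.63,-0.04,0.59],5.42],[[0.62,-0.1,0.59],5.42],[[0.61,-0.15,0.59],5.42],[[0.59,-0.21,0.59],5.42],[[0.57,-0.27,0.59],5.42],[[0.54,-0.32,0.59],5.42],[[0.51,-0.37,0.59],5.42],[[0.47,-0.42,0.59],5.42]]
[[[0.43,-0.46,0.59],5.42],[[0.39,-0.5,0.59],5.42],[[0.34,-0.53,0.59],5.42],[[0.29,-0.56,0.59],5.42],[[0.23,-0.59,0.59],5.42],[[0.18,-0.61,0.59],5.42],[[0.12,-0.62,0.59],5.42],[[0.06,-0.63,0.59],5.42]]
[[[0.0,0.0,1.06],0.0],[[0.0,0.0,1.06],0.0],[[0.0,0.0,1.06],0.0],[[0.0,0.0,1.06],0.0],[[0.0,0.0,1.06],0.0],[[0.0,0.0,1.06],0.0],[[0.0,0.0,1.06],0.0],[[0.0,0.0,1.06],0.0]]
[ 0.51600071 -0.05587757  0.11      ]
[[[0.05,0.25,-0.0],0.4],[[0.05,0.25,-0.0],0.4],[[0.06,0.25,-0.0],0.4],[[0.06,0.25,-0.0],0.4],[[0.06,0.25,-0.0],0.4],[[0.06,0.25,-0.0],0.4],[[0.06,0.25,-0.0],0.4],[[0.07,0.25,-0.0],0.4]]
```

Request:
drive_tool(
  motion=[
    [[0.65, -0.05, 0.6], 5.4],
    [[0.6, -0.1, 0.6], 5.4],
    [[0.6, -0.15, 0.6], 5.4],
    [[0.6, -0.2, 0.6], 5.4],
    [[0.55, -0.25, 0.6], 5.4],
    [[0.55, -0.3, 0.6], 5.4],
    [[0.5, -0.35, 0.6], 5.4],
    [[0.45, -0.4, 0.6], 5.4],
  ],
  hand=8.4,
)

```text
time: 81.9
ee_pos: [0.5192, -0.0867, 0.233]
tool_rot: [[0.539, 0.842, -0.001], [0.842, -0.539, 0.0], [-0.0, -0.001, -1.0]]
contact_force: [0.4, -0.5, 1.0]
grip_width: 0.0841
gripper_force: 0.0
```

Request:
drive_tool(
  motion=[
    [[0.45, -0.45, 0.6], 5.4],
    [[0.4, -0.5, 0.6], 5.4],
    [[0.35, -0.55, 0.6], 5.4],
    [[0.3, -0.55, 0.6], 5.4],
    [[0.25, -0.6, 0.6], 5.4],
    [[0.2, -0.6, 0.6], 5.5],
    [[0.1, -0.6, 0.6], 5.5],
    [[0.05, -0.65, 0.5], 5.5],
  ],
)

```text
time: 82.7
ee_pos: [0.507, -0.0372, 0.186]
tool_rot: [[0.971, 0.239, -0.001], [0.239, -0.971, 0.0], [-0.001, -0.001, -1.0]]
contact_force: [-0.3, 0.3, 0.1]
grip_width: 0.0838
gripper_force: 0.0
```

```bash
python3 -c "
from h import *
print(st())
plan([((.507,-.0373,.105),-76,8)])
"
```

```text
(82.7, [0.507, -0.0372, 0.186], -76.1, [-0.3, 0.3, 0.1], 0.0838)
[[[-0.0,0.0,1.01],-0.02],[[-0.0,0.0,1.01],-0.02],[[-0.0,0.0,1.01],-0.02],[[-0.0,0.0,1.01],-0.02],[[-0.0,0.0,1.01],-0.02],[[-0.0,0.0,1.01],-0.02],[[-0.0,0.0,1.01],-0.02],[[-0.0,0.0,1.01],-0.02]]
```

Request:
drive_tool(
  motion=[
    [[0, 0, 1.2], 0],
    [[0, 0, 1.2], 0],
    [[0, 0, 1.2], 0],
    [[0, 0, 1.2], 0],
    [[0, 0, 1.2], 0],
    [[0, 0, 1.2], 0],
    [[0, 0, 0.9], 0],
    [[0, 0, 0.5], 0],
  ],
)

```text
time: 83.5
ee_pos: [0.5073, -0.0375, 0.0998]
tool_rot: [[0.97, 0.243, -0.001], [0.243, -0.97, 0.0], [-0.001, -0.0, -1.0]]
contact_force: [0.5, -0.1, 0.1]
grip_width: 0.084
gripper_force: 0.0
```

Request:
drive_tool(
  motion=[
    [[0, 0, 0], 0],
    [[0, 0, 0], 0],
    [[0, 0, 0], 0],
    [[0, 0, 0], 0],
    [[0, 0, 0], 0],
    [[0, 0, 0], 0],
    [[0, 0, 0], 0],
    [[0, 0, 0], 0],
  ],
  hand=4.5,
)

```text
time: 84.3
ee_pos: [0.5079, -0.0376, 0.1017]
tool_rot: [[0.97, 0.243, 0.001], [0.243, -0.97, -0.0], [0.001, 0.001, -1.0]]
contact_force: [-1.8, 0.4, 5.4]
grip_width: 0.0485
gripper_force: 63.3
```

Run:
```python
from h import *
s=st();print(s)
t=cam("top");r,sc=rect(t,"brick_c",.05);print(r,sc)
p=inv(-.0005,.097,s[1][2]);plan([(p,-79.2,8)])
```

```text
(84.3, [0.5079, -0.0376, 0.1017], -75.9, [-1.8, 0.4, 5.4], 0.0485)Traceback (most recent call last):
  File "<stdin>", line 3, in <module>
  File "h.py", line 25, in rect
    m=max(manip.cut_out(p,l),key=lambda d:d['score'])
ValueError: max() iterable argument is empty
```

Request:
drive_tool(
  motion=[
    [[0, 0, -0.2], 0],
    [[0, 0, -0.2], 0],
    [[0.05, 0.4, 0], 0.8],
    [[0.05, 0.4, 0], 0.8],
    [[0.1, 0.4, 0], 0.8],
    [[0.1, 0.4, 0], 0.8],
    [[0.1, 0.4, 0], 0],
    [[0, 0, 0], 0],
  ],
)

```text
time: 85.2
ee_pos: [0.516, -0.0567, 0.1048]
tool_rot: [[0.982, 0.188, 0.0], [0.188, -0.982, -0.0], [0.0, 0.0, -1.0]]
contact_force: [-1.1, 0.3, -3.0]
grip_width: 0.0485
gripper_force: 62.7
```

```bash
python3 -c "
from h import *
s=st();print(s,fx(s[1]))"
```

```text
(85.2, [0.516, -0.0567, 0.1048], -79.1, [-1.1, 0.3, -3.0], 0.0485) [-0.0007  0.0962]
```

Now lower it, release, and back off upward to look.

Request:
drive_tool(
  motion=[
    [[0, 0, 0.1], 0],
    [[0, 0, 0.1], 0],
    [[0, 0, 0.1], 0],
    [[0, 0, 0], 0],
    [[0, 0, 0], 0],
    [[0, 0, 0], 0],
    [[0, 0, 0], 0],
    [[0, 0, 0], 0],
  ],
)

```text
time: 86.0
ee_pos: [0.5158, -0.0562, 0.1019]
tool_rot: [[0.982, 0.189, 0.0], [0.189, -0.982, -0.0], [0.0, 0.0, -1.0]]
contact_force: [-0.1, 0.8, -3.7]
grip_width: 0.0489
gripper_force: 62.8
```

Request:
drive_tool(
  motion=[
    [[0, 0, 0], 0],
    [[0, 0, 0], 0],
    [[0, 0, 0], 0],
    [[0, 0, 0], 0],
    [[0, 0, -1], 0],
    [[0, 0, -1.5], 0],
    [[0, 0, -2], 0],
    [[0, 0, -2], 0],
  ],
  hand=6.2,
)

```text
time: 86.8
ee_pos: [0.5158, -0.0562, 0.1683]
tool_rot: [[0.982, 0.189, 0.0], [0.189, -0.982, -0.0], [0.0, 0.0, -1.0]]
contact_force: [0.2, 0.5, 0.2]
grip_width: 0.0617
gripper_force: 0.0
```

Run:
```python
from h import *
s=st();print(s)
plan([(inv(0,.06,.26),-20,16),(inv(0,.06,.26),10.8,8)])
```

```text
(86.8, [0.5158, -0.0562, 0.1683], -79.1, [0.2, 0.5, 0.2], 0.0617)
[[[0.01,0.23,-0.57],-3.69],[[-0.01,0.23,-0.57],-3.69],[[-0.02,0.23,-0.57],-3.69],[[-0.04,0.23,-0.57],-3.69],[[-0.05,0.22,-0.57],-3.69],[[-0.07,0.22,-0.57],-3.69],[[-0.08,0.21,-0.57],-3.69],[[-0.1,0.21,-0.57],-3.69]]
[[[-0.11,0.2,-0.57],-3.69],[[-0.12,0.19,-0.57],-3.69],[[-0.13,0.19,-0.57],-3.69],[[-0.15,0.18,-0.57],-3.69],[[-0.16,0.17,-0.57],-3.69],[[-0.17,0.16,-0.57],-3.69],[[-0.18,0.15,-0.57],-3.69],[[-0.19,0.13,-0.57],-3.69]]
[[[0.0,0.0,-0.0],-3.85],[[0.0,0.0,-0.0],-3.85],[[0.0,0.0,-0.0],-3.85],[[0.0,0.0,-0.0],-3.85],[[0.0,0.0,-0.0],-3.85],[[0.0,0.0,-0.0],-3.85],[[0.0,0.0,-0.0],-3.85],[[0.0,0.0,-0.0],-3.85]]
```

Request:
drive_tool(
  motion=[
    [[0, 0, -1], -5.6],
    [[0, 0, -1], -5.6],
    [[0, 0, -1], -5.6],
    [[0, 0, -1], -5.6],
    [[0, 0, -1], -5.6],
    [[0, 0, -1], -5.6],
    [[0, 0, -1], -5.6],
    [[0, 0, -1], -5.6],
  ],
  hand=7.5,
)

```text
time: 87.6
ee_pos: [0.5157, -0.0562, 0.2481]
tool_rot: [[0.56, 0.828, 0.001], [0.828, -0.56, -0.0], [0.0, 0.001, -1.0]]
contact_force: [-0.0, 1.0, -0.0]
grip_width: 0.0749
gripper_force: 0.0
```

Request:
drive_tool(
  motion=[
    [[0, 0, 0], -5.6],
    [[0, 0, 0], -5.6],
    [[0, 0, 0], -5.6],
    [[0, 0, 0], -5.6],
    [[0, 0, 0], -5.7],
    [[0, 0, 0], -5.7],
    [[0, 0, 0], -5.7],
    [[0, 0, 0], -5.7],
  ],
)

```text
time: 88.4
ee_pos: [0.5157, -0.0562, 0.2476]
tool_rot: [[-0.193, 0.981, 0.001], [0.981, 0.193, -0.0], [-0.0, 0.001, -1.0]]
contact_force: [-0.7, 0.1, -0.3]
grip_width: 0.075
gripper_force: 0.0
```

```bash
cat >> h.py <<'E'
def brick(w):
    r,sc=rect(w,"brick_c",.05);print('rect',np.round(r[1],1),round(r[2],2),sc,fx([r[0][0]/1e3,r[0][1]/1e3,0]))
    r,sc=rect(w,"half_fixed",.024);print('fixed',np.round(r[1],1),round(r[2],2),sc,fx([r[0][0]/1e3,r[0][1]/1e3,0]))
    for u,sc in pin(w,"brick_c"): X=plane(w,u,.025)[0];print('pin',round(sc,2),fx([X[0],X[1],0]))
E
python3 - <<'E'
from h import *
s=st();print(s,fx(s[1]));w=cam("wrist");brick(w);brick(cam("top"))
plan([(inv(-.0005,.165,.16),10.8,8),(inv(-.0005,.165,.075),10.8,8)])
E
```

```text
(88.4, [0.5157, -0.0562, 0.2476], 11.1, [-0.7, 0.1, -0.3], 0.075) [-0.0009  0.0967]
rect [115.7  57. ] 11.09 0.73 [-1.000e-04  1.001e-01]
fixed [151.3 127.2] 11.05 0.91 [-0.0004  0.0038]
pin 0.8 [0.0008 0.0947]Traceback (most recent call last):
  File "<stdin>", line 2, in <module>
  File "h.py", line 85, in brick
    r,sc=rect(w,"brick_c",.05);print('rect',np.round(r[1],1),round(r[2],2),sc,fx([r[0][0]/1e3,r[0][1]/1e3,0]))
         ~~~~^^^^^^^^^^^^^^^^^
  File "h.py", line 25, in rect
    m=max(manip.cut_out(p,l),key=lambda d:d['score'])
ValueError: max() iterable argument is empty
```

Request:
drive_tool(
  motion=[
    [[0.9, 0, 1.1], 0],
    [[0.9, 0, 1.1], 0],
    [[0.9, 0, 1.1], 0],
    [[0.9, 0, 1.1], 0],
    [[0.8, 0, 1.1], 0],
    [[0.8, 0, 1.1], 0],
    [[0.8, 0, 1.1], 0],
    [[0.8, 0, 1.1], 0],
  ],
)

```text
time: 89.5
ee_pos: [0.5028, 0.0112, 0.158]
tool_rot: [[-0.189, 0.982, -0.0], [0.982, 0.189, -0.0], [-0.0, -0.0, -1.0]]
contact_force: [0.0, -0.2, 0.0]
grip_width: 0.075
gripper_force: 0.0
```

Request:
drive_tool(
  motion=[
    [[0, 0, 1.2], 0],
    [[0, 0, 1.2], 0],
    [[0, 0, 1.2], 0],
    [[0, 0, 1.2], 0],
    [[0, 0, 1.2], 0],
    [[0, 0, 1.2], 0],
    [[0, 0, 0.8], 0],
    [[0, 0, 0.6], 0],
  ],
)

```text
time: 90.3
ee_pos: [0.5028, 0.0105, 0.0721]
tool_rot: [[-0.189, 0.982, -0.001], [0.982, 0.189, 0.0], [0.0, -0.001, -1.0]]
contact_force: [0.7, -0.8, 0.8]
grip_width: 0.0751
gripper_force: 0.0
```

```bash
python3 -c "
from h import *
s=st();print(s,fx(s[1]))"
```

```text
(90.3, [0.5028, 0.0105, 0.0721], 10.9, [0.7, -0.8, 0.8], 0.0751) [-0.0008  0.1647]
```

Request:
drive_tool(
  motion=[
    [[-0.5, 0, 0], 0],
    [[-0.5, 0, 0], 0],
    [[-0.5, 0, 0], 0],
    [[-0.5, 0, 0], 0],
    [[-0.4, 0, 0], 0],
    [[-0.3, 0, 0], 0],
    [[-0.2, 0, 0], 0],
    [[-0.2, 0, 0], 0],
  ],
)

```text
time: 91.1
ee_pos: [0.5088, -0.02, 0.0729]
tool_rot: [[-0.189, 0.982, -0.0], [0.982, 0.189, 0.0], [0.0, -0.0, -1.0]]
contact_force: [-1.3, 3.6, 1.3]
grip_width: 0.0746
gripper_force: 0.0
```

Request:
drive_tool(
  motion=[
    [[-0.2, 0, 0], 0],
    [[-0.2, 0, 0], 0],
    [[-0.15, 0, 0], 0],
    [[-0.15, 0, 0], 0],
    [[-0.15, 0, 0], 0],
    [[-0.1, 0, 0], 0],
    [[-0.1, 0, 0], 0],
    [[0, 0, 0], 0],
  ],
)

```text
time: 91.9
ee_pos: [0.5108, -0.0303, 0.0728]
tool_rot: [[-0.189, 0.982, -0.0], [0.982, 0.189, -0.0], [-0.0, -0.0, -1.0]]
contact_force: [-0.5, 2.2, 0.4]
grip_width: 0.075
gripper_force: 0.0
```

Request:
drive_tool(
  motion=[
    [[-0.05, 0, 0], 0],
    [[-0.05, 0, 0], 0],
    [[-0.05, 0, 0], 0],
    [[0, 0, 0], 0],
    [[0, 0, 0], 0],
    [[0, 0, 0], 0],
    [[0, 0, 0], 0],
    [[0, 0, 0], 0],
  ],
)

```text
time: 92.7
ee_pos: [0.511, -0.031, 0.073]
tool_rot: [[-0.189, 0.982, -0.0], [0.982, 0.189, 0.001], [0.001, 0.0, -1.0]]
contact_force: [-1.7, 10.5, 4.9]
grip_width: 0.075
gripper_force: 0.0
```

```bash
python3 -c "
from h import *
s=st();print(s,fx(s[1]))"
```

```text
(92.7, [0.511, -0.031, 0.073], 10.9, [-1.7, 10.5, 4.9], 0.075) [-0.0007  0.1224]
```

Request:
drive_tool(
  motion=[
    [[-0.05, 0, 0], 0],
    [[-0.05, 0, 0], 0],
    [[0, 0, 0], 0],
    [[0, 0, 0], 0],
    [[0, 0, 0], 0],
    [[0, 0, 0], 0],
    [[0, 0, 0], 0],
    [[0, 0, 0], 0],
  ],
)

```text
time: 93.5
ee_pos: [0.5111, -0.0313, 0.0731]
tool_rot: [[-0.189, 0.982, -0.001], [0.982, 0.189, 0.002], [0.002, -0.0, -1.0]]
contact_force: [-3.9, 18.8, 7.7]
grip_width: 0.0746
gripper_force: 0.0
```

Request:
drive_tool(
  motion=[
    [[0.5, 0, 0], 0],
    [[1, 0, 0], 0],
    [[1.5, 0, 0], 0],
    [[0, 0, -1.5], 0],
    [[0, 0, -3], 0],
    [[0, 0, -4], 0],
    [[0, 0, -4], 0],
    [[0, 0, -4], 0],
  ],
)

```text
time: 94.3
ee_pos: [0.5051, -0.0023, 0.2394]
tool_rot: [[-0.189, 0.982, -0.0], [0.982, 0.189, -0.0], [-0.0, -0.0, -1.0]]
contact_force: [-0.6, -0.4, -0.1]
grip_width: 0.0749
gripper_force: 0.0
```

Request:
drive_tool(
  motion=[
    [[-1.5, 0, -1], 0],
    [[-2, 0, -1], 0],
    [[-2, 0, -1], 0],
    [[-2, 0, 0], 0],
    [[-2, 0, 0], 0],
    [[-2, 0, 0], 0],
    [[-1.5, 0, 0], 0],
    [[0, 0, 0], 0],
  ],
)

```text
time: 95.1
ee_pos: [0.5302, -0.1319, 0.2671]
tool_rot: [[-0.187, 0.982, -0.001], [0.982, 0.187, 0.0], [0.0, -0.001, -1.0]]
contact_force: [0.3, -0.5, 0.8]
grip_width: 0.075
gripper_force: 0.0
```

Run:
```python
from h import *
s=st();print(s,fx(s[1]));w=cam("wrist");brick(w);edges(w)
g=cv2.cvtColor(w['color'],cv2.COLOR_BGR2GRAY);S=cv2.cvtColor(w['color'],cv2.COLOR_BGR2HSV)
for x in(-.05,0.03,.05):   # saturation profile across brick/shelf joint
    ys=np.arange(.05,.076,.002);uv=proj(w,[inv(x,y,.024) for y in ys]).astype(np.float32)
    print(x,[tuple(int(c) for c in S[int(round(v)),int(round(u)),1:]) for u,v in uv])
t=cam("top")
for l in("pass0_c","reject0_c","jar","prop"):
    for p in(w,t):
        for u,sc in pin(p,l):print(l,round(sc,2),plane(p,u,0 if l in("jar","prop") else (.054 if l[0]=="p" else .036)).round(3)[0,:2])
```

```text
(95.1, [0.5302, -0.1319, 0.2671], 10.8, [0.3, -0.5, 0.8], 0.075) [-0.0011  0.0197]
rect [115.8  49.2] 10.8 0.61 [-0.0001  0.0858]
fixed [150.3 121.2] 10.43 0.74 [-0.0002  0.0021]
pin 0.74 [-0.0008  0.0823]
fixed 0 60 [-75.73 -75.18]
fixed 1 60 [73.66 74.27]
loose 0 60 [-76.   -76.35]
loose 1 60 [73.48 73.17]
-0.05 [(33, 230), (33, 230), (34, 230), (36, 228), (64, 251), (30, 254), (31, 254), (30, 254), (30, 254), (31, 254), (31, 254), (31, 254), (58, 250)]
0.03 [(48, 116), (48, 117), (46, 117), (46, 116), (103, 158), (104, 188), (104, 189), (106, 188), (103, 189), (105, 190), (105, 190), (103, 189), (103, 190)]
0.05 [(48, 116), (46, 117), (46, 117), (47, 115), (104, 155), (104, 188), (103, 188), (104, 187), (104, 188), (103, 190), (103, 189), (103, 190), (101, 189)]
pass0_c 0.98 [ 0.529 -0.131]
pass0_c 0.6 [ 0.53  -0.129]
pass0_c 0.27 [0.664 0.124]
reject0_c 0.85 [0.34  0.096]
reject0_c 0.66 [0.528 0.396]
jar 0.68 [0.693 0.131]
prop 0.63 [0.518 0.12 ]
```

The brick is flush, square and centred. One last numeric check of the disc and bar blobs at the expected places.

Run:
```python
from h import *
t=cam("top");w=cam("wrist")
def blobs(p,lo,hi,z,mn):
    h=cv2.cvtColor(p['color'],cv2.COLOR_BGR2HSV);m=cv2.inRange(h,lo,hi)
    n,_,s,c=cv2.connectedComponentsWithStats(m)
    return [(plane(p,c[i],z)[0,:2].round(3).tolist(),int(s[i,4])) for i in range(1,n) if s[i,4]>=mn]
print('green w',[(fx([*b[0],0]).tolist(),b[1]) for b in blobs(w,(45,90,30),(85,255,255),.034,15)])
print('red top',[b for b in blobs(t,(172,120,60),(179,255,255),.016,4)+blobs(t,(0,190,60),(3,255,255),.016,4) if b[0][1]>.3 and b[0][1]<.5])
```

```text
green w [([-0.0168, 0.0185], 157), ([0.0158, 0.0183], 164), ([0.0162, -0.0582], 129), ([-0.0164, -0.0579], 125), ([-0.0171, -0.1352], 104), ([0.0166, -0.1346], 108)]
red top [([0.586, 0.409], 17), ([0.548, 0.39], 4), ([0.513, 0.399], 18), ([0.472, 0.385], 13), ([0.438, 0.385], 17)]
```

```bash
python3 -c "
from station import manip
print(manip.close_job())"
```

```text
the job is handed in; nothing more can be done
None
```

The job is handed in, with no verdict returned: the shelf is closed (sides in line to within about 1 mm), three green tiles stand on it, three red tiles were set in the tray, and the brick is flush, square and centred. The jar, prop and turquoise tile were left alone. My last check of the tray was by colour in the top camera, not a close-up picture.

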